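Wedge the whetstone into its stand

TASK

Chock the whetstone in its sharpening stand with the four tapered wedges, ready to be tapped tight: one pair in the gap along the stone's long side, midway along the stone, and one pair in the gap at its end, midway across the stand. In each gap set the two wedges flat on the board head to tail, thick ends at opposite ends, one with its straight side along the stone and the other with its straight side along the batten, so that their sloping sides face each other and the pair fills the gap as a rectangle. Leave the stone seated on its bed and leave the two square-ended packing strips where they lie.

Things in the scene. Friction and masses are not known exactly. Their poses are not given: they have to be found in the camera images.
- stand: dark wooden stand, fixed, board 10 thick, x -71 to 67, y -117 to 121, origin on underside, z up, yaw within 0.3 rad; mm. Low battens (top z=22) round it. Two gaps 58 wide, floor z=10. SIDE gap: from stone x=+2 to near batten x=-56, midway along the stone is y=-27. END gap: from stone y=+48 to left batten y=+106, midway across is x=0. A wedge pair is 50 x 80: 8 play in a gap
- whetstone: whetstone, orange above, grey below, 50 (x) x 150 (y) x 24 mm, loose; lies from the start on the stand's cork bed against the far and right-hand battens. Origin under its centre, at x=+27, y=-27, z=+16 mm in the stand's frame, axes along the stand's; its top (z=40 there) stands above wedges and battens
- wedge_1: one of 4 identical light wooden wedges, 80 long (y), 14 high, 40 g; origin on underside, z up, mm. Straight side x=-16; sloping side from x=+18 at the thick end (y=+40, 34 wide) to x=0 at the thin end (y=-40, 16 wide). Dark finger pull near the thick end to lift it by: 12 (x) x 24 (y), centre x=+5 y=+26, from z=14 to 30; close the fingers along y. Lower edges chamfered 3
- wedge_2: one of 4 identical light wooden wedges, 80 long (y), 14 high, 40 g; origin on underside, z up, mm. Straight side x=-16; sloping side from x=+18 at the thick end (y=+40, 34 wide) to x=0 at the thin end (y=-40, 16 wide). Dark finger pull near the thick end to lift it by: 12 (x) x 24 (y), centre x=+5 y=+26, from z=14 to 30; close the fingers along y. Lower edges chamfered 3
- wedge_3: one of 4 identical light wooden wedges, 80 long (y), 14 high, 40 g; origin on underside, z up, mm. Straight side x=-16; sloping side from x=+18 at the thick end (y=+40, 34 wide) to x=0 at the thin end (y=-40, 16 wide). Dark finger pull near the thick end to lift it by: 12 (x) x 24 (y), centre x=+5 y=+26, from z=14 to 30; close the fingers along y. Lower edges chamfered 3
- wedge_4: one of 4 identical light wooden wedges, 80 long (y), 14 high, 40 g; origin on underside, z up, mm. Straight side x=-16; sloping side from x=+18 at the thick end (y=+40, 34 wide) to x=0 at the thin end (y=-40, 16 wide). Dark finger pull near the thick end to lift it by: 12 (x) x 24 (y), centre x=+5 y=+26, from z=14 to 30; close the fingers along y. Lower edges chamfered 3
- strip_1: one of 2 parallel packing strips, to be left where they lie: same light wood, 14 mm height and dark pull as the wedges, but a plain 20 x 80 mm rectangle in plan. Origin under its centre, y along its length, pull centre x=0, y=+26 mm, top at 30 mm
- strip_2: one of 2 parallel packing strips, to be left where they lie: same light wood, 14 mm height and dark pull as the wedges, but a plain 20 x 80 mm rectangle in plan. Origin under its centre, y along its length, pull centre x=0, y=+26 mm, top at 30 mm
Things that resemble listed ones, but are neither listed nor needed, are in the scene too. Leave any yellow look-alike of the wedge_2 alone.

How it is judged (in metres and radians):
At the end, for the whole second after the job is handed in: Each gap holds two wedges head to tail, straight sides to stone and batten, flat on the board, parallel within 0.14 rad, 8 mm across the gap and 15 mm along it of the midway place; stone on its bed within 7 mm; all at rest (((x of wedge_1 in the frame of stand between -0.026 and -0.01 m and y of wedge_1 in the frame of stand between -0.042 and -0.012 m and z of wedge_1 in the frame of stand between 0.006 and 0.014 m and angle between the y axis of wedge_1 and the y axis of stand, either way round below 0.14 rad and angle between wedge_1's own z axis and vertical below 0.1 rad and x of stand in the frame of wedge_1 below 0 m) or (x of wedge_2 in the frame of stand between -0.026 and -0.01 m and y of wedge_2 in the frame of stand between -0.042 and -0.012 m and z of wedge_2 in the frame of stand between 0.006 and 0.014 m and angle between the y axis of wedge_2 and the y axis of stand, either way round below 0.14 rad and angle between wedge_2's own z axis and vertical below 0.1 rad and x of stand in the frame of wedge_2 below 0 m) or (x of wedge_3 in the frame of stand between -0.026 and -0.01 m and y of wedge_3 in the frame of stand between -0.042 and -0.012 m and z of wedge_3 in the frame of stand between 0.006 and 0.014 m and angle between the y axis of wedge_3 and the y axis of stand, either way round below 0.14 rad and angle between wedge_3's own z axis and vertical below 0.1 rad and x of stand in the frame of wedge_3 below 0 m) or (x of wedge_4 in the frame of stand between -0.026 and -0.01 m and y of wedge_4 in the frame of stand between -0.042 and -0.012 m and z of wedge_4 in the frame of stand between 0.006 and 0.014 m and angle between the y axis of wedge_4 and the y axis of stand, either way round below 0.14 rad and angle between wedge_4's own z axis and vertical below 0.1 rad and x of stand in the frame of wedge_4 below 0 m)) and ((x of wedge_1 in the frame of stand between -0.044 and -0.028 m and y of wedge_1 in the frame of stand between -0.042 and -0.012 m and z of wedge_1 in the frame of stand between 0.006 and 0.014 m and angle between the y axis of wedge_1 and the y axis of stand, either way round below 0.14 rad and angle between wedge_1's own z axis and vertical below 0.1 rad and x of stand in the frame of wedge_1 above 0 m) or (x of wedge_2 in the frame of stand between -0.044 and -0.028 m and y of wedge_2 in the frame of stand between -0.042 and -0.012 m and z of wedge_2 in the frame of stand between 0.006 and 0.014 m and angle between the y axis of wedge_2 and the y axis of stand, either way round below 0.14 rad and angle between wedge_2's own z axis and vertical below 0.1 rad and x of stand in the frame of wedge_2 above 0 m) or (x of wedge_3 in the frame of stand between -0.044 and -0.028 m and y of wedge_3 in the frame of stand between -0.042 and -0.012 m and z of wedge_3 in the frame of stand between 0.006 and 0.014 m and angle between the y axis of wedge_3 and the y axis of stand, either way round below 0.14 rad and angle between wedge_3's own z axis and vertical below 0.1 rad and x of stand in the frame of wedge_3 above 0 m) or (x of wedge_4 in the frame of stand between -0.044 and -0.028 m and y of wedge_4 in the frame of stand between -0.042 and -0.012 m and z of wedge_4 in the frame of stand between 0.006 and 0.014 m and angle between the y axis of wedge_4 and the y axis of stand, either way round below 0.14 rad and angle between wedge_4's own z axis and vertical below 0.1 rad and x of stand in the frame of wedge_4 above 0 m)) and ((x of wedge_1 in the frame of stand between -0.015 and 0.015 m and y of wedge_1 in the frame of stand between 0.06 and 0.076 m and z of wedge_1 in the frame of stand between 0.006 and 0.014 m and angle between the y axis of wedge_1 and the x axis of stand, either way round below 0.14 rad and angle between wedge_1's own z axis and vertical below 0.1 rad and x of stand in the frame of wedge_1 below 0 m) or (x of wedge_2 in the frame of stand between -0.015 and 0.015 m and y of wedge_2 in the frame of stand between 0.06 and 0.076 m and z of wedge_2 in the frame of stand between 0.006 and 0.014 m and angle between the y axis of wedge_2 and the x axis of stand, either way round below 0.14 rad and angle between wedge_2's own z axis and vertical below 0.1 rad and x of stand in the frame of wedge_2 below 0 m) or (x of wedge_3 in the frame of stand between -0.015 and 0.015 m and y of wedge_3 in the frame of stand between 0.06 and 0.076 m and z of wedge_3 in the frame of stand between 0.006 and 0.014 m and angle between the y axis of wedge_3 and the x axis of stand, either way round below 0.14 rad and angle between wedge_3's own z axis and vertical below 0.1 rad and x of stand in the frame of wedge_3 below 0 m) or (x of wedge_4 in the frame of stand between -0.015 and 0.015 m and y of wedge_4 in the frame of stand between 0.06 and 0.076 m and z of wedge_4 in the frame of stand between 0.006 and 0.014 m and angle between the y axis of wedge_4 and the x axis of stand, either way round below 0.14 rad and angle between wedge_4's own z axis and vertical below 0.1 rad and x of stand in the frame of wedge_4 below 0 m)) and ((x of wedge_1 in the frame of stand between -0.015 and 0.015 m and y of wedge_1 in the frame of stand between 0.078 and 0.094 m and z of wedge_1 in the frame of stand between 0.006 and 0.014 m and angle between the y axis of wedge_1 and the x axis of stand, either way round below 0.14 rad and angle between wedge_1's own z axis and vertical below 0.1 rad and x of stand in the frame of wedge_1 above 0 m) or (x of wedge_2 in the frame of stand between -0.015 and 0.015 m and y of wedge_2 in the frame of stand between 0.078 and 0.094 m and z of wedge_2 in the frame of stand between 0.006 and 0.014 m and angle between the y axis of wedge_2 and the x axis of stand, either way round below 0.14 rad and angle between wedge_2's own z axis and vertical below 0.1 rad and x of stand in the frame of wedge_2 above 0 m) or (x of wedge_3 in the frame of stand between -0.015 and 0.015 m and y of wedge_3 in the frame of stand between 0.078 and 0.094 m and z of wedge_3 in the frame of stand between 0.006 and 0.014 m and angle between the y axis of wedge_3 and the x axis of stand, either way round below 0.14 rad and angle between wedge_3's own z axis and vertical below 0.1 rad and x of stand in the frame of wedge_3 above 0 m) or (x of wedge_4 in the frame of stand between -0.015 and 0.015 m and y of wedge_4 in the frame of stand between 0.078 and 0.094 m and z of wedge_4 in the frame of stand between 0.006 and 0.014 m and angle between the y axis of wedge_4 and the x axis of stand, either way round below 0.14 rad and angle between wedge_4's own z axis and vertical below 0.1 rad and x of stand in the frame of wedge_4 above 0 m)) and x of whetstone in the frame of stand between 0.02 and 0.032 m and y of whetstone in the frame of stand between -0.032 and -0.02 m and z of whetstone in the frame of stand between 0.012 and 0.02 m and angle between whetstone's own z axis and vertical below 0.08 rad and linear speed of each of wedge_1, wedge_2, wedge_3, wedge_4, whetstone below 0.01 m/s); the robot touches nothing.
It fails at once if packing strip 1 shifted by more than 20 mm (distance of strip_1 from where it was at the start of the episode above 0.02 m).
It fails at once if packing strip 2 shifted by more than 20 mm (distance of strip_2 from where it was at the start of the episode above 0.02 m).
It also fails if it takes over 107 s, if anything falls off the work surface, if the arm or the gripper's body presses on something with over 40 N, if the wrist force passes 120 N, or if a joint passes its speed limit or range.

ROBOT

A 6-joint arm with a two-finger parallel gripper is mounted at the origin on a cart in front of the work surface, level with it; the furniture and walls round the work are solid. World frame = base frame: x ahead of the robot, y to its left, z up, the work surface at z = 0. Lengths are in m, angles in degrees, forces in N, time in s.
With the tool pointing down it reaches from about 0.3 to 0.75 m from the base axis. Payload 8.5 kg.
Tool frame: the origin (TCP) lies midway between the tips of the shut fingers; the grasp point (between the pads) lies 19 mm behind it (env.pinch_z is the z of the grasp point in the tool frame, in m); z points along the fingers, y is the line along which they close (so a half turn about z gives the same grasp; the last joint's range is limited). The gripper opens to 85 mm and grips with 20 to 120 N. Pads are 22 mm wide; open, the fingers measure 114 mm over their backs; the gripper's body (76 mm by 85 mm) begins 54 mm behind the grasp point. The pads swing forward as they close: fully open they stand 13 mm farther back than shut.
Start: joints at [59.57, 21.807, 74.336, -0, 83.858, -12.336], TCP at [0.171, 0.523, 0.231] pointing down, gripper open.
Joint ranges: [-178.18, 178.18], [-50.72, 133.34], [12.68, 142.11], [-81.47, 261.47], [9.98, 163.14], [-165.26, 165.26]. Speed limits (degrees/s): [136.94, 136.94, 180, 180, 180, 180].

INTERFACE

Orientations are given as a 3x3 rotation matrix whose columns are the frame's x, y, z axes.
In Python, from rig import env gives the robot as it stands.
- The arm moves only by the tool arm_command, never from a script. Its argument "deltas" is a list of rows, each an object of numbers: "rx", "ry", "rz": the turn, a rotation vector about the tool's x, y, z in rad; "dx", "dy", "dz": the shift along the tool's x, y, z in m; "fingers": the finger opening in m, from 0 to 0.0854. In form: [{"rx": .., "ry": .., "rz": .., "dx": .., "dy": .., "dz": .., "fingers": ..}, ...]. A call has 1 to 12 rows; each row shifts and turns the commanded pose from where the row before left it, along the tool's axes as they then stand; what a row does not reach is not made up. A row lasts 1/10 s, in which the tool goes at most 50 mm and 8.59 degrees, less where a joint would pass 70% of its speed; a pose out of reach is approached as far as the arm can. A call is refused whole if a number of a shift passes 0.05 or a number of a turn 0.15, either way. A call with a gripper value outside its range is refused whole. The fingers move at their own pace and stop on an object; "squeeze" is the grip in N (left out, the last holds). Time passes only in rows, so rows that do not move let the fingers close. It gives the time, the measured TCP pose, the force, the opening and the grip force at its end, in the units of the state.
- env.observe(): the state, without advancing time (a new reading comes with each control period).
- env.get_image(name): name is "scene" or "top"; returns a dict with "color" (384x512x3 uint8, blue, green, red), "camera_matrix" (3x3 intrinsics, pixels), "eye" and "orientation" of the camera in the world. Camera axes: x right, y up, looking along -z (the intrinsics and any distortion apply to the point x, -y, -z); pixel columns grow to the right and rows downward; lengths in m; the calibration is good to about 2 mm. A picture is of the moment at which its call begins. There is no depth.
- env.close_job(): hands the job in; it is judged then, once.
Trained networks look in a picture, given as the dict that the camera call returned (one of the last four; its "shot" number tells which), for a name from the list of things; names that differ only in an ending like _2 or _b are one class to them, and where a whole thing is asked for, a point or a joint stands for the part that bears it (a point fixed in the world has none). Each returns a list of dicts, best first, with "p" (0 to 1); they miss things now and then, are a little off and sometimes report something else, mostly with a low value. They report only what shows in the picture. A call takes as long as a camera call. They do not tell look-alikes from the thing itself.
- env.look_for(query, picture): "box" ([left, top, right, bottom] in pixels, round what is visible of it).
- env.tip_of(query, picture): "location" ([column, row] in pixels: a listed point, or the origin of a listed thing).
The state is a dict: "time_s": time; "q": joint angles; "qvel": joint speeds; "joint_efforts": joint torques, N m; "position": TCP position; "tool_rot": TCP orientation; "ft_force": force on the tool from outside, world axes, zero at the start; "wrist_torque": the same for the moment, N m; "grip_width": finger opening in m; "gripper_force": force on a finger pad.
Only numpy, scipy, OpenCV 4.12 (cv2) and the standard library are available. Lean on these libraries where they do the work, as an engineer would, in place of code of your own. Each camera call takes 0.05 s, during which the arm holds its last target. There are 200 camera calls.

## Working session

There is one attempt and no reset: what is moved stays moved. The work goes in short steps, Python scripts to look and compute and a tool call to move; the robot and the scene stay as the last step left them, time stands still between calls to the robot, and variables do not carry over. Pictures are saved under pics/ and viewed, at most 14 in all, crops included, and the job is handed in when it is done.

Besides the shell and the picture viewer there is one more tool, called by a JSON object that holds its "method" and its "body". arm_command: Moves the arm, as the interface text tells. Its arguments: {"type":"object","properties":{"deltas":{"type":"array"},"squeeze":{"type":"number"}},"required":["deltas"]}

```bash
ls; mkdir -p pics; python3 - <<'E'
from rig import env
import cv2
for n in ("scene","top"):
    p=env.get_image(n); cv2.imwrite(f"pics/{n}0.png",p["color"])
    print(n,p["camera_matrix"],p["eye"],p["orientation"],[k for k in p])
    for q in ("wedge_1","strip_1","stand","whetstone"):
        print(q,[( [round(float(v)) for v in d["location"]],round(d["p"],2)) for d in env.tip_of(q,p)])
        print(q,[( [round(float(v)) for v in d["box"]],round(d["p"],2)) for d in env.look_for(q,p)])
print(env.observe(), env.pinch_z)
E
```

```text
pics
scene [[443.64816812   0.         253.47204451]
 [  0.         443.64816812 193.5521579 ]
 [  0.           0.           1.        ]] [-0.17614327  1.25297603  0.98851758] [[-0.7944238   0.3815216  -0.47258025]
 [-0.60697974 -0.52637708  0.59540135]
 [-0.02159694  0.75984764  0.64974236]] ['color', 'camera_matrix', 'eye', 'orientation', 'shot']
wedge_1 [([235, 207], 0.75), ([216, 291], 0.65), ([242, 179], 0.56), ([280, 199], 0.52), ([296, 205], 0.49)]
wedge_1 [([198, 280, 231, 294], 0.77), ([220, 198, 244, 213], 0.58), ([283, 197, 303, 213], 0.49), ([236, 174, 250, 188], 0.48), ([272, 188, 286, 210], 0.45)]
strip_1 [([262, 191], 0.61), ([257, 214], 0.6)]
strip_1 [([236, 175, 250, 187], 0.56)]
stand [([290, 156], 0.91)]
stand [([260, 141, 317, 181], 0.87)]
whetstone [([285, 150], 0.93)]
whetstone [([270, 133, 304, 157], 0.55)]
top [[384.40077052   0.         257.93061615]
 [  0.         384.40077052 191.96340126]
 [  0.           0.           1.        ]] [0.38818093 0.35656466 1.06563415] [[-0.01188079  0.99461963 -0.10291078]
 [-0.99958023 -0.01453325 -0.02506306]
 [-0.02642384 
[... 732 characters left out ...]
86e+01, -1.23352968e+01]), 'qvel': array([-0.01740617, -0.08787624, -0.01525788,  0.02309092,  0.0473423 ,
        0.03895564]), 'joint_efforts': array([-6.39817026e-04, -4.48325944e+01, -2.31463856e+01, -2.43636796e-04,
        5.80576398e-04,  1.03561413e-05]), 'position': array([0.17080269, 0.52278792, 0.23132747]), 'tool_rot': array([[-9.50550387e-01,  3.10570383e-01, -1.24541729e-06],
       [ 3.10570383e-01,  9.50550387e-01, -3.67182074e-06],
       [ 4.34731177e-08, -3.87704035e-06, -1.00000000e+00]]), 'ft_force': array([0.27564876, 0.51417878, 0.03017015]), 'wrist_torque': array([-0.04942602,  0.01198406,  0.03330946]), 'gripper_force': 0.0, 'grip_width': 0.08556874697017244} -0.0187
```

```bash
python3 - <<'E'
import cv2
t=cv2.imread("pics/top0.png")[120:270,110:420]; cv2.imwrite("pics/t1.png",cv2.resize(t,(800,387),interpolation=cv2.INTER_CUBIC))
s=cv2.imread("pics/scene0.png")[115:310,180:340]; cv2.imwrite("pics/s1.png",cv2.resize(s,(492,600),interpolation=cv2.INTER_CUBIC))
E
```

```text
(no output)
```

View pics/t1.png

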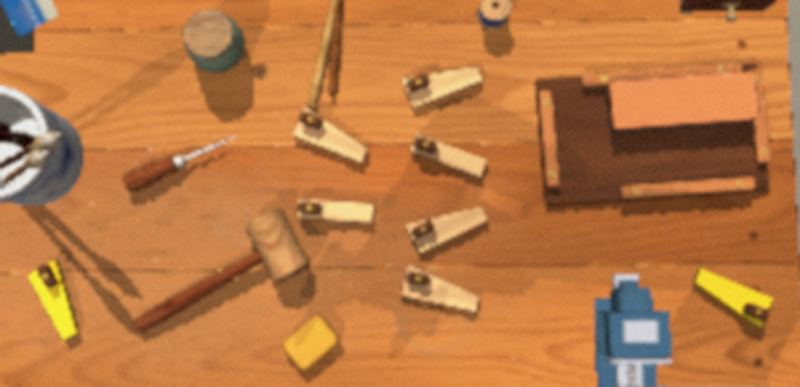

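View pics/s1.png

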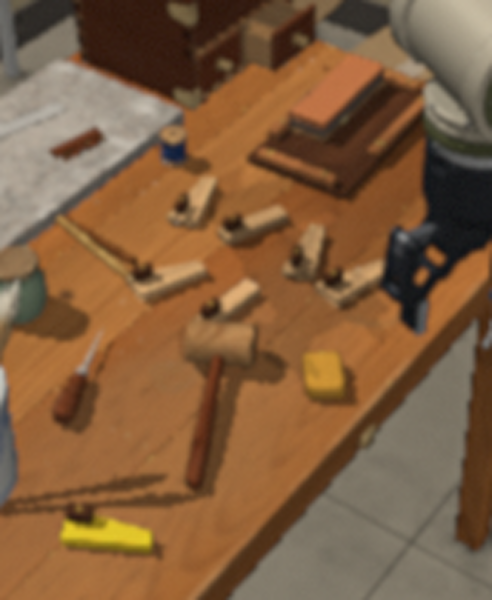

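```bash
cat > h.py <<'E'
import numpy as np, cv2
from rig import env
from scipy.optimize import minimize
S=4
def proj(p,P):
    P=np.atleast_2d(P)-np.array(p["eye"]); c=P@np.array(p["orientation"]); 
    v=np.c_[c[:,0],-c[:,1],-c[:,2]]@np.array(p["camera_matrix"]).T
    return v[:,:2]/v[:,2:]
def ray(p,uv,z):
    d=np.array(p["orientation"])@(np.diag([1,-1,-1])@np.linalg.inv(p["camera_matrix"])@[uv[0],uv[1],1])
    e=np.array(p["eye"]); return e+d*(z-e[2])/d[2]
def pt(pose,L,z0=0.):
    x,y,a=pose; c,s=np.cos(a),np.sin(a); L=np.atleast_2d(L)/1000.
    return np.c_[x+c*L[:,0]-s*L[:,1], y+s*L[:,0]+c*L[:,1], L[:,2]+z0]
def prism(xy,z0,z1): return np.array([[a,b,z] for z in (z0,z1) for a,b in xy],float)
def rect(cx,cy,w,h): return [(cx-w/2,cy-h/2),(cx+w/2,cy-h/2),(cx+w/2,cy+h/2),(cx-w/2,cy+h/2)]
WEDGE=dict(body=[prism([(-16,-40),(0,-40),(18,40),(-16,40)],0,14)],hole=[prism(rect(5,26,12,24),14,30)])
STRIP=dict(body=[prism(rect(0,0,20,80),0,14)],hole=[prism(rect(0,26,12,24),14,30)])
STONE=dict(body=[prism(rect(27,-27,50,150),39.9,40)],hole=[])
STAND=dict(body=[prism(rect(-2,2,138,238),0,10)],hole=[prism(rect(27,-27,50,150),10,40),])
def fill(p,pts,o,shape):
    m=np.zeros(shape,np.uint8)
    q=((proj(p,pts)-o+.5)*S-.5)
    cv2.fillConvexPoly(m,cv2.convexHull(np.round(q*16).astype(np.int32)),255,cv2.LINE_AA,4); return m/255.
def cost(pose,pics,M,ring,z0=0.):
    t=0
    for p in pics:
        c0=proj(p,pt(pose,[[0,0,10]],z0))[0]; 
        o,R,im=p["crop"]; sh=im.shape[:2]
        B=np.max([fill(p,pt(pose,b,z0),o,sh) for b in M["body"]],0)
        H=np.max([np.zeros(sh)]+[fill(p,pt(pose,b,z0),o,sh) for b in M["hole"]],0)
        D=cv2.dilate(B,np.ones((2*ring*S+1,)*2)); Hd=cv2.dilate(H,np.ones((S*2+1,)*2))
        wi=B*(1-Hd); wo=(D-B)*(1-Hd)
        mi=(wi[...,None]*im).sum((0,1))/wi.sum(); mo=(wo[...,None]*im).sum((0,1))/wo.sum()
        t+=-np.linalg.norm(mi-mo)
    return t
def fit(pics,init,M,ring=3,half=40,z0=0.):
    for p in pics:
        c=np.round(proj(p,pt(init,[[0,0,10]],z0))[0]).astype(int); o=c-half
        im=cv2.copyMakeBorder(p["color"],half,half,half,half,cv2.BORDER_REPLICATE)[c[1]:c[1]+2*half,c[0]:c[0]+2*half]
        im=cv2.resize(im,None,fx=S,fy=S,interpolation=cv2.INTER_CUBIC).astype(float)
        p["crop"]=(o,half,im)
    f=lambda v:cost((v[0]/1000,v[1]/1000,v[2]/100),pics,M,ring,z0)
    best=None
    for da in (-.25,0,.25):
        i=np.array([init[0]*1e3,init[1]*1e3,(init[2]+da)*100])
        r=minimize(f,i,method="Nelder-Mead",options=dict(initial_simplex=[i,i+[8,0,0],i+[0,8,0],i+[0,0,15]],xatol=.05,fatol=.02,maxiter=150))
        if best is None or r.fun<best.fun: best=r
    return np.array([best.x[0]/1e3,best.x[1]/1e3,best.x[2]/100]),best.fun
E
cat > m.py <<'E'
from h import *
top=env.get_image("top"); sc=env.get_image("scene")
px=dict(A=(281,153),B=(284,181),C=(283,209),D=(281,232),E=(239,172),F=(240,202))
for k,v in px.items():
    w=ray(top,v,.014)
    for n,M in (("W",WEDGE),("S",STRIP)):
        for nm,pp in (("top",[top]),("scene",[sc]),("both",[top,sc])):
            if nm!="both" and (n=="S")!=(k in "BF"): continue
            r,c=fit(pp,(w[0],w[1],0),M); print(k,n,nm,r.round(4),round(c,1))
w=ray(top,(365,167),.01)
for nm,pp in (("top",[top]),("scene",[sc])):
    print("stand",nm,[ (a.round(4),round(c,1)) for a,c in (fit(pp,(w[0],w[1],0),M,half=65,ring=4) for M in (STONE,STAND))])
E
time python3 m.py
```

```text
A W top [0.6129 0.3184 0.3653] -95.3
A W scene [0.6222 0.3092 0.357 ] -64.4
A W both [0.6199 0.3062 0.3837] -136.8
A S both [0.609  0.3186 0.3478] -150.6
B W both [ 0.5416  0.3052 -0.5803] -104.0
B S top [ 0.5323  0.3124 -0.3931] -105.8
B S scene [ 0.542   0.3053 -0.3633] -51.1
B S both [ 0.5331  0.3121 -0.4078] -134.3
C W top [0.458  0.3151 0.4565] -101.6
C W scene [ 0.4244  0.3216 -0.2497] -32.4
C W both [0.4592 0.3144 0.4668] -136.1
C S both [0.4497 0.3169 0.5662] -150.3
D W top [ 0.3888  0.3231 -0.2232] -98.3
D W scene [ 0.3975  0.3189 -0.162 ] -75.9
D W both [ 0.3899  0.3232 -0.2238] -145.4
D S both [ 0.3912  0.3238 -0.5189] -154.9
E W top [ 0.5554  0.4378 -0.3925] -103.2
E W scene [ 0.5627  0.4289 -0.3484] -58.0
E W both [ 0.556   0.4373 -0.3956] -139.0
E S both [ 0.552   0.4394 -0.4354] -143.6
F W both [0.4776 0.4357 0.0617] -123.3
F S top [ 0.4735  0.4359 -0.0946] -134.1
F S scene [0.46   0.4401 0.7072] -67.5
F S both [ 0.4744  0.4359 -0.0813] -168.1
stand top [(array([0.5515, 0.0938, 0.0634]), np.float64(-109.2)), (array([0.5677, 0.095 , 0.064 ]), np.float64(-78.5))]
stand scene [(array([0.5525, 0.0943, 0.1087]), np.float64(-66.9)), (array([0.5542, 0.0936, 0.1061]), np.float64(-66.7))]
real	3m16.561s
user	2m42.728s
sys	0m31.072s
```

```bash
cat > e.py <<'E'
from h import *
from scipy.ndimage import map_coordinates, gaussian_filter
def dens(poly,n=30):
    P=np.array(poly,float); out=[];nor=[]
    for a,b in zip(P,np.roll(P,-1,0)):
        t=(np.arange(n)+.5)[:,None]/n; out.append(a+(b-a)*t); d=b-a; nn=np.array([d[1],-d[0]])/np.hypot(*d); nor.append(np.tile(nn,(n,1)))
    return np.vstack(out),np.vstack(nor)
WP=[(-16,-40),(0,-40),(18,40),(-16,40)]
MW=[(dens(WP),14,0,1),(dens(rect(5,26,12,24)),30,0,-.3)]
MS=[(dens(rect(0,0,20,80)),14,0,1),(dens(rect(0,26,12,24)),30,0,-.3)]
MST=[(dens(rect(27,-27,50,150)),40,2,1)]
MB=[(dens(rect(-2,2,138,238)),10,2,-1)]
def escore(p,pose,M,dz):
    s=0
    for (P,N),z,ch,sg in M:
        g=lambda k: map_coordinates(p["f"][ch],proj(p,pt(pose,np.c_[P+N*k,np.full(len(P),z+dz)]))[:,::-1].T,order=1,mode="nearest")
        s+=sg*np.mean(g(-3.)-g(3.))
    return s
def efit(pics,init,M,fitz=False):
    for p in pics: 
        if "f" not in p:
            p["f"]=[gaussian_filter(p["color"][...,c].astype(float),.5) for c in range(3)]
    f=lambda v:-sum(escore(p,(v[0]/1e3,v[1]/1e3,v[2]/100),M,v[3] if fitz else 0) for p in pics)
    best=None
    for dx in (-6,0,6):
     for dy in (-6,0,6):
      for da in (-.15,0,.15):
        i=np.array([init[0]*1e3+dx,init[1]*1e3+dy,(init[2]+da)*100]+([0.] if fitz else []))
        sim=np.vstack([i]+[i+d for d in np.diag([4,4,8]+([4] if fitz else []))])
        r=minimize(f,i,method="Nelder-Mead",options=dict(initial_simplex=sim,xatol=.05,fatol=.02,maxiter=200))
        if best is None or r.fun<best.fun: best=r
    return np.r_[best.x[:2]/1e3,best.x[2]/100,best.x[3:]],best.fun
def outline(p,img,pose,M,k,col):
    for (P,N),z,ch,sg in M:
        q=proj(p,pt(pose,np.c_[P,np.full(len(P),z)]))
        for u in q: cv2.circle(img,tuple(int(t) for t in (u+.5)*k),0,col,-1)
E
cat > m2.py <<'E'
from e import *
top=env.get_image("top"); sc=env.get_image("scene")
I=dict(A=(.6129,.3184,.3),B=(.5323,.3124,-.35),C=(.458,.315,.4),D=(.389,.323,-.22),E=(.5554,.4378,-.38),F=(.4735,.436,-.09),stone=(.5515,.0938,.063),board=(.5515,.0938,.063))
k=6; big=cv2.resize(top["color"],None,fx=k,fy=k,interpolation=cv2.INTER_CUBIC)
for n,i in I.items():
    M=MST if n=="stone" else MB if n=="board" else MS if n in "BF" else MW
    r,c=efit([top],i,M); r2,c2=efit([sc],r,M); r3,c3=efit([top,sc],r,M,True)
    print(n,r.round(4),round(c),r2.round(4),round(c2),"z:",r3.round(4),round(c3))
    outline(top,big,r,M,k,(255,0,0))
cv2.imwrite("pics/t2.png",big[140*k:245*k,217*k:305*k]); cv2.imwrite("pics/t3.png",big[135*k:210*k,310*k:415*k])
E
python3 m2.py
```

```text
A [0.6109 0.3177 0.379 ] -54 [0.611  0.3207 0.4248] -24 z: [ 0.6114  0.3178  0.3869 -1.3506] -77
B [ 0.53    0.3131 -0.3612] -48 [ 0.5294  0.3163 -0.2747] -22 z: [ 0.5306  0.3132 -0.3552 -2.7312] -69
C [0.4571 0.3155 0.4611] -53 [0.4578 0.3181 0.4561] -22 z: [ 0.4575  0.3157  0.4617 -0.6503] -74
D [ 0.3882  0.3229 -0.2203] -56 [ 0.3889  0.3292 -0.0935] -25 z: [ 0.3887  0.3232 -0.2067 -2.6289] -75
E [ 0.5533  0.4366 -0.391 ] -59 [ 0.552   0.4406 -0.2786] -26 z: [ 0.5542  0.437  -0.382  -4.0322] -84
F [ 0.4724  0.4343 -0.0752] -52 [0.4715 0.4362 0.0308] -23 z: [ 0.4726  0.4344 -0.0619 -1.2735] -72
stone [0.5515 0.0936 0.0609] -76 [0.5521 0.0958 0.0882] -28 z: [ 0.5519  0.0934  0.0627 -1.0409] -103
board [0.5685 0.0781 0.0618] -28 [0.5767 0.1027 0.0677] -16 z: [  0.5706   0.0911   0.0645 -38.0608] -42
```

View pics/t2.png

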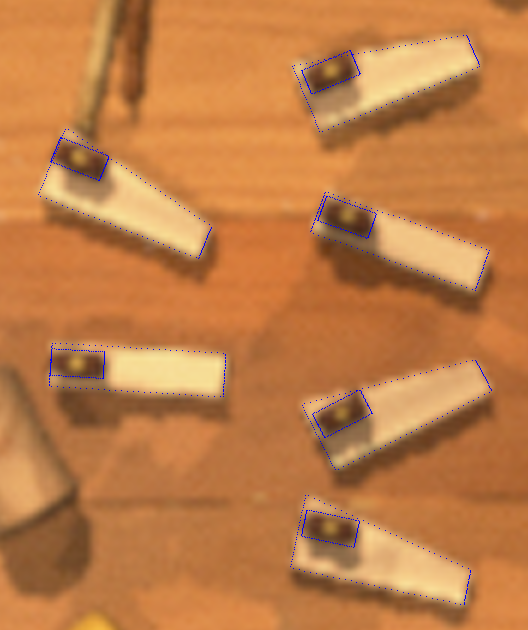

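View pics/t3.png

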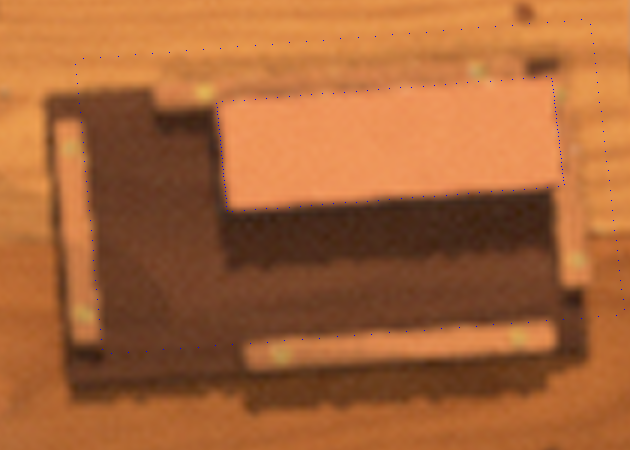

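```bash
cat > plan.py <<'E'
import numpy as np,sys
from rig import env
W=dict(A=(.6109,.3177,.379),C=(.4571,.3155,.461),D=(.3882,.3229,-.220),E=(.5533,.4366,-.391))
ST=(.5515,.0936,.061)
def tr(p,x,y): c,s=np.cos(p[2]),np.sin(p[2]); return np.array([p[0]+(c*x-s*y)/1e3,p[1]+(s*x+c*y)/1e3])
T=dict(T1=(-16,-27,np.pi),T2=(-38,-27,0),T3=(0,66,np.pi/2),T4=(0,88,-np.pi/2))
def goal(n):
    if n in T: p=T[n]; p=(*tr(ST,*p[:2]),ST[2]+p[2])
    else: p=W[n]
    return tr(p,5,26), p[2]+np.pi/2
flip={"T3","A"}
def show(n,frm=None):
    o=env.observe(); R=np.array(o["tool_rot"]); phi=np.arctan2(R[1,1],R[0,1]); g,ph=goal(n)
    if n in flip: ph+=np.pi
    xy=np.array(o["position"][:2]) if frm is None else frm[0]; phi=phi if frm is None else frm[1]
    t=g-xy; d=(ph-phi+np.pi)%(2*np.pi)-np.pi
    f=lambda a:(round(t@[-np.sin(a),np.cos(a)],4),round(t@[np.cos(a),np.sin(a)],4))
    q1=np.degrees(np.arctan2(g[1],g[0]))
    print(n,"goal",g.round(4),"dx,dy now",f(phi),"dx,dy after turn",f(ph),"rz",round(-d,3),"q6 goal",round((q1-np.degrees(ph)+180)%360-180),"z",round(o["position"][2],4),"t",round(o["time_s"],1),"q",np.round(o["q"]),"w",round(o["grip_width"],4),round(o["gripper_force"],1))
    return g,ph
if __name__=="__main__":
    f=None
    for n in sys.argv[1:]: f=show(n,f)
E
python3 plan.py D T1 C T2 A T3 E T4
```

```text
D goal [0.3988 0.3472] dx,dy now (np.float64(-0.2712), np.float64(-0.0961)) dx,dy after turn (np.float64(-0.2608), np.float64(-0.1216)) rz -0.096 q6 goal -36 z 0.2313 t 1.1 q [ 60.  22.  74.  -0.  84. -12.] w 0.0855 0.0
T1 goal [0.5338 0.0394] dx,dy now (np.float64(-0.1989), np.float64(-0.2709)) dx,dy after turn (np.float64(0.116), np.float64(0.3154)) rz 2.861 q6 goal 91 z 0.2313 t 1.1 q [ 60.  22.  74.  -0.  84. -12.] w 0.0855 0.0
C goal [0.45  0.341] dx,dy now (np.float64(-0.0652), np.float64(-0.3061)) dx,dy after turn (np.float64(-0.0591), np.float64(0.3074)) rz 2.742 q6 goal -79 z 0.2313 t 1.1 q [ 60.  22.  74.  -0.  84. -12.] w 0.0855 0.0
T2 goal [0.5186 0.0906] dx,dy now (np.float64(0.0499), np.float64(-0.2548)) dx,dy after turn (np.float64(-0.0532), np.float64(-0.2541)) rz 0.4 q6 goal -84 z 0.2313 t 1.1 q [ 60.  22.  74.  -0.  84. -12.] w 0.0855 0.0
A goal [0.6059 0.3437] dx,dy now (np.float64(-0.1026), np.float64(0.2473)) dx,dy after turn (np.float64(0.1748), np.float64(-0.2029)) rz 2.824 q6 goal 98 z 0.2313 t 1.1 q [ 60.  22.  74.  -0.  84. -12.] w 0.0855 0.0
T3 goal [0.5212 0.1629] dx,dy now (np.float64(-0.1456), np.float64(0.1366)) dx,dy after turn (np.float64(-0.1753), np.float64(-0.0956)) rz -1.253 q6 goal 14 z 0.2313 t 1.1 q [ 60.  22.  74.  -0.  84. -12.] w 0.0855 0.0
E goal [0.5678 0.4587] dx,dy now (np.float64(0.2925), np.float64(0.0646)) dx,dy after turn (np.float64(0.0697), np.float64(0.2913)) rz -1.119 q6 goal -29 z 0.2313 t 1.1 q [ 60.  22.  74.  -0.  84. -12.] w 0.0855 0.0
T4 goal [0.5724 0.178 ] dx,dy now (np.float64(-0.1112), np.float64(-0.2578)) dx,dy after turn (np.float64(-0.2805), np.float64(-0.0126)) rz 1.119 q6 goal 14 z 0.2313 t 1.1 q [ 60.  22.  74.  -0.  84. -12.] w 0.0855 0.0
```

{"method": "arm_command", "body": {"deltas": [{"dx":-0.034,"dy":-0.012,"fingers":0.045},{"dx":-0.034,"dy":-0.012},{"dx":-0.034,"dy":-0.012},{"dx":-0.034,"dy":-0.012},{"dx":-0.034,"dy":-0.012},{"dx":-0.034,"dy":-0.012},{"dx":-0.034,"dy":-0.012},{"dx":-0.033,"dy":-0.012},{"rz":-0.096,"dz":0.04},{"dz":0.04},{"dz":0.04},{}], "squeeze": 30}}

```text
invalid input
```

```bash
python3 plan.py D; python3 - <<'E'
from rig import env
import cv2
p=env.get_image("scene"); cv2.imwrite("pics/s2.png",cv2.resize(p["color"][120:270,180:360],None,fx=4,fy=4,interpolation=cv2.INTER_CUBIC))
E
```

```text
D goal [0.3988 0.3472] dx,dy now (np.float64(-0.2712), np.float64(-0.0961)) dx,dy after turn (np.float64(-0.2608), np.float64(-0.1216)) rz -0.096 q6 goal -36 z 0.2313 t 1.1 q [ 60.  22.  74.  -0.  84. -12.] w 0.0855 0.0
```

View pics/s2.png

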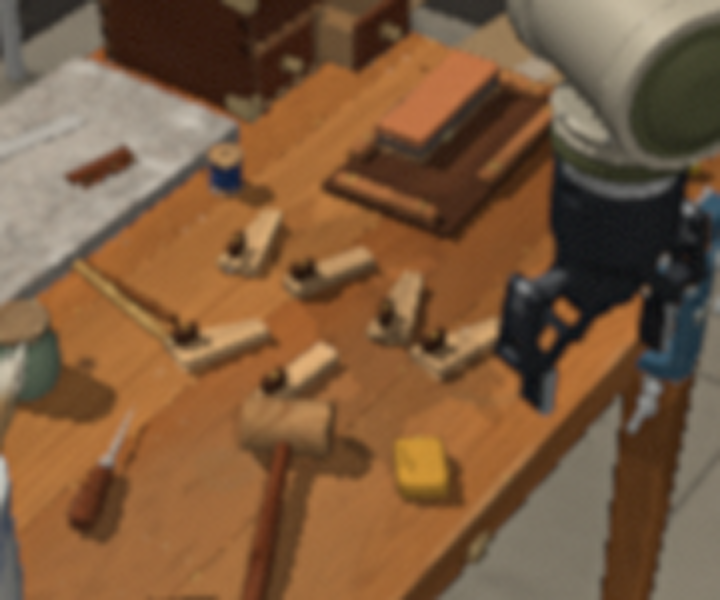

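The picture shows the scene unchanged, with the gripper still at about pixel (530,340), because the call was refused. I'll resend it with every key in every row.

{"method": "arm_command", "body": {"deltas": [{"rx":0,"ry":0,"rz":0,"dx":-0.034,"dy":-0.012,"dz":0,"fingers":0.045},{"rx":0,"ry":0,"rz":0,"dx":-0.034,"dy":-0.012,"dz":0,"fingers":0.045},{"rx":0,"ry":0,"rz":0,"dx":-0.034,"dy":-0.012,"dz":0,"fingers":0.045},{"rx":0,"ry":0,"rz":0,"dx":-0.034,"dy":-0.012,"dz":0,"fingers":0.045},{"rx":0,"ry":0,"rz":0,"dx":-0.034,"dy":-0.012,"dz":0,"fingers":0.045},{"rx":0,"ry":0,"rz":0,"dx":-0.034,"dy":-0.012,"dz":0,"fingers":0.045},{"rx":0,"ry":0,"rz":0,"dx":-0.034,"dy":-0.012,"dz":0,"fingers":0.045},{"rx":0,"ry":0,"rz":0,"dx":-0.033,"dy":-0.012,"dz":0,"fingers":0.045},{"rx":0,"ry":0,"rz":-0.096,"dx":0,"dy":0,"dz":0.04,"fingers":0.045},{"rx":0,"ry":0,"rz":0,"dx":0,"dy":0,"dz":0.04,"fingers":0.045},{"rx":0,"ry":0,"rz":0,"dx":0,"dy":0,"dz":0.04,"fingers":0.045},{"rx":0,"ry":0,"rz":0,"dx":0,"dy":0,"dz":0,"fingers":0.045}], "squeeze": 30}}

```text
time_s: 2.35
position: [0.3965, 0.3461, 0.1074]
tool_rot: [[-0.976, 0.218, -0.008], [0.218, 0.976, -0.004], [0.007, -0.006, -1.0]]
ft_force: [0.3, 0.1, 0.2]
grip_width: 0.0446
gripper_force: 0.0
```

```bash
python3 plan.py D
```

```text
D goal [0.3988 0.3472] dx,dy now (np.float64(-0.0019), np.float64(0.0016)) dx,dy after turn (np.float64(-0.0019), np.float64(0.0016)) rz -0.0 q6 goal -36 z 0.1074 t 2.4 q [ 28.  27.  89.   0.  65. -49.] w 0.0446 0.0
```

{"method": "arm_command", "body": {"deltas": [{"rx":0,"ry":0,"rz":0,"dx":0,"dy":0,"dz":0.03,"fingers":0.045},{"rx":0,"ry":0,"rz":0,"dx":0,"dy":0,"dz":0.03,"fingers":0.045},{"rx":0,"ry":0,"rz":0,"dx":0,"dy":0,"dz":0,"fingers":0.045},{"rx":0,"ry":0,"rz":0,"dx":0,"dy":0,"dz":0,"fingers":0.045}]}}

```text
time_s: 2.75
position: [0.3994, 0.3479, 0.0532]
tool_rot: [[-0.976, 0.218, 0.002], [0.218, 0.976, 0.001], [-0.001, 0.001, -1.0]]
ft_force: [-0.9, 0.4, 0.1]
grip_width: 0.0449
gripper_force: 0.0
```

```bash
python3 plan.py D
```

```text
D goal [0.3988 0.3472] dx,dy now (np.float64(0.0005), np.float64(-0.0009)) dx,dy after turn (np.float64(0.0005), np.float64(-0.0009)) rz 0.0 q6 goal -36 z 0.0532 t 2.8 q [ 28.  31.  92.  -0.  57. -49.] w 0.0449 0.0
```

{"method": "arm_command", "body": {"deltas": [{"rx":0,"ry":0,"rz":0,"dx":0.0005,"dy":-0.001,"dz":0.017,"fingers":0.045},{"rx":0,"ry":0,"rz":0,"dx":0,"dy":0,"dz":0.017,"fingers":0.045},{"rx":0,"ry":0,"rz":0,"dx":0,"dy":0,"dz":0,"fingers":0.045},{"rx":0,"ry":0,"rz":0,"dx":0,"dy":0,"dz":0,"fingers":0.015},{"rx":0,"ry":0,"rz":0,"dx":0,"dy":0,"dz":0,"fingers":0.015},{"rx":0,"ry":0,"rz":0,"dx":0,"dy":0,"dz":0,"fingers":0.015},{"rx":0,"ry":0,"rz":0,"dx":0,"dy":0,"dz":0,"fingers":0.015},{"rx":0,"ry":0,"rz":0,"dx":0,"dy":0,"dz":0,"fingers":0.015}], "squeeze": 30}}

```text
time_s: 3.55
position: [0.3988, 0.3471, 0.0193]
tool_rot: [[-0.976, 0.218, 0.003], [0.218, 0.976, 0.002], [-0.003, 0.002, -1.0]]
ft_force: [-0.3, -0.2, 5.9]
grip_width: 0.0232
gripper_force: 29.3
```

```bash
python3 plan.py T1
```

```text
T1 goal [0.5338 0.0394] dx,dy now (np.float64(-0.1988), np.float64(-0.2709)) dx,dy after turn (np.float64(0.116), np.float64(0.3153)) rz 2.861 q6 goal 91 z 0.0193 t 3.5 q [ 28.  34.  94.   0.  52. -49.] w 0.0232 29.3
```

{"method": "arm_command", "body": {"deltas": [{"rx":0,"ry":0,"rz":0,"dx":0,"dy":0,"dz":-0.03,"fingers":0.015},{"rx":0,"ry":0,"rz":0,"dx":0,"dy":0,"dz":-0.04,"fingers":0.015},{"rx":0,"ry":0,"rz":0,"dx":0,"dy":0,"dz":-0.04,"fingers":0.015},{"rx":0,"ry":0,"rz":0,"dx":-0.022,"dy":-0.03,"dz":0,"fingers":0.015},{"rx":0,"ry":0,"rz":0,"dx":-0.022,"dy":-0.03,"dz":0,"fingers":0.015},{"rx":0,"ry":0,"rz":0,"dx":-0.022,"dy":-0.03,"dz":0,"fingers":0.015},{"rx":0,"ry":0,"rz":0,"dx":-0.022,"dy":-0.03,"dz":0,"fingers":0.015},{"rx":0,"ry":0,"rz":0,"dx":-0.022,"dy":-0.03,"dz":0,"fingers":0.015},{"rx":0,"ry":0,"rz":0,"dx":-0.022,"dy":-0.03,"dz":0,"fingers":0.015},{"rx":0,"ry":0,"rz":0,"dx":-0.022,"dy":-0.03,"dz":0,"fingers":0.015},{"rx":0,"ry":0,"rz":0,"dx":-0.022,"dy":-0.03,"dz":0,"fingers":0.015},{"rx":0,"ry":0,"rz":0,"dx":-0.022,"dy":-0.03,"dz":0,"fingers":0.015}]}}

```text
time_s: 4.75
position: [0.5329, 0.0383, 0.1287]
tool_rot: [[-0.976, 0.218, 0.002], [0.218, 0.976, -0.0], [-0.002, 0.0, -1.0]]
ft_force: [0.6, 0.9, -0.3]
grip_width: 0.0225
gripper_force: 30.0
```

{"method": "arm_command", "body": {"deltas": [{"rx":0,"ry":0,"rz":0.143,"dx":0,"dy":0,"dz":0,"fingers":0.015},{"rx":0,"ry":0,"rz":0.143,"dx":0,"dy":0,"dz":0,"fingers":0.015},{"rx":0,"ry":0,"rz":0.143,"dx":0,"dy":0,"dz":0,"fingers":0.015},{"rx":0,"ry":0,"rz":0.143,"dx":0,"dy":0,"dz":0,"fingers":0.015},{"rx":0,"ry":0,"rz":0.143,"dx":0,"dy":0,"dz":0,"fingers":0.015},{"rx":0,"ry":0,"rz":0.143,"dx":0,"dy":0,"dz":0,"fingers":0.015},{"rx":0,"ry":0,"rz":0.143,"dx":0,"dy":0,"dz":0,"fingers":0.015},{"rx":0,"ry":0,"rz":0.143,"dx":0,"dy":0,"dz":0,"fingers":0.015},{"rx":0,"ry":0,"rz":0.143,"dx":0,"dy":0,"dz":0,"fingers":0.015},{"rx":0,"ry":0,"rz":0.143,"dx":0,"dy":0,"dz":0,"fingers":0.015}]}}

```text
time_s: 5.75
position: [0.5325, 0.0398, 0.1287]
tool_rot: [[0.085, 0.996, 0.002], [0.996, -0.085, -0.0], [-0.0, 0.002, -1.0]]
ft_force: [0.6, -0.2, -0.4]
grip_width: 0.023
gripper_force: 30.0
```

{"method": "arm_command", "body": {"deltas": [{"rx":0,"ry":0,"rz":0.143,"dx":0,"dy":0,"dz":0,"fingers":0.015},{"rx":0,"ry":0,"rz":0.143,"dx":0,"dy":0,"dz":0,"fingers":0.015},{"rx":0,"ry":0,"rz":0.143,"dx":0,"dy":0,"dz":0,"fingers":0.015},{"rx":0,"ry":0,"rz":0.143,"dx":0,"dy":0,"dz":0,"fingers":0.015},{"rx":0,"ry":0,"rz":0.143,"dx":0,"dy":0,"dz":0,"fingers":0.015},{"rx":0,"ry":0,"rz":0.143,"dx":0,"dy":0,"dz":0,"fingers":0.015},{"rx":0,"ry":0,"rz":0.143,"dx":0,"dy":0,"dz":0,"fingers":0.015},{"rx":0,"ry":0,"rz":0.143,"dx":0,"dy":0,"dz":0,"fingers":0.015},{"rx":0,"ry":0,"rz":0.143,"dx":0,"dy":0,"dz":0,"fingers":0.015},{"rx":0,"ry":0,"rz":0.143,"dx":0,"dy":0,"dz":0,"fingers":0.015},{"rx":0,"ry":0,"rz":0,"dx":0,"dy":0,"dz":0,"fingers":0.015},{"rx":0,"ry":0,"rz":0,"dx":0,"dy":0,"dz":0,"fingers":0.015}]}}

```text
time_s: 6.95
position: [0.5324, 0.0398, 0.1281]
tool_rot: [[0.998, 0.066, 0.001], [0.066, -0.998, -0.0], [0.001, 0.0, -1.0]]
ft_force: [-0.4, -1.5, -0.5]
grip_width: 0.0232
gripper_force: 30.0
```

```bash
python3 plan.py T1;  python3 - <<'E'
from rig import env
import cv2
p=env.get_image("scene"); cv2.imwrite("pics/s3.png",cv2.resize(p["color"][90:240,180:360],None,fx=4,fy=4,interpolation=cv2.INTER_CUBIC))
E
```

```text
T1 goal [0.5338 0.0394] dx,dy now (np.float64(0.0013), np.float64(0.0005)) dx,dy after turn (np.float64(0.0013), np.float64(0.0005)) rz 0.005 q6 goal 91 z 0.1281 t 7.0 q [-8. 26. 86. -0. 68. 78.] w 0.0232 30.0
```

View pics/s3.png

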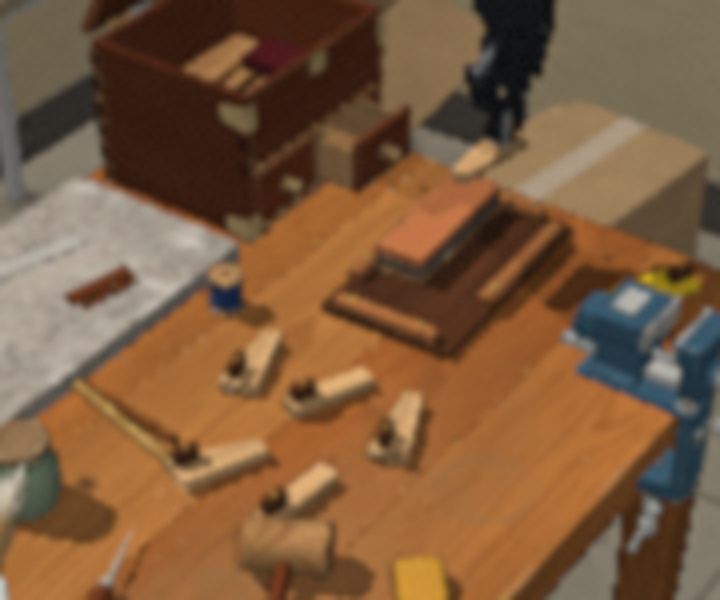

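{"method": "arm_command", "body": {"deltas": [{"rx":0,"ry":0,"rz":0.005,"dx":0.001,"dy":0.0005,"dz":0.035,"fingers":0.015},{"rx":0,"ry":0,"rz":0,"dx":0,"dy":0,"dz":0.03,"fingers":0.015},{"rx":0,"ry":0,"rz":0,"dx":0,"dy":0,"dz":0,"fingers":0.015},{"rx":0,"ry":0,"rz":0,"dx":0,"dy":0,"dz":0,"fingers":0.015}]}}

```text
time_s: 7.4
position: [0.5336, 0.0394, 0.063]
tool_rot: [[0.998, 0.058, 0.0], [0.058, -0.998, -0.0], [0.0, 0.0, -1.0]]
ft_force: [0.2, -0.4, 0.6]
grip_width: 0.0227
gripper_force: 30.0
```

```bash
python3 plan.py T1;  python3 - <<'E'
from rig import env
import cv2
p=env.get_image("scene"); cv2.imwrite("pics/s4.png",cv2.resize(p["color"][115:190,250:340],None,fx=8,fy=8,interpolation=cv2.INTER_CUBIC))
E
```

```text
T1 goal [0.5338 0.0394] dx,dy now (np.float64(0.0002), np.float64(-0.0)) dx,dy after turn (np.float64(0.0002), np.float64(-0.0)) rz -0.003 q6 goal 91 z 0.063 t 7.4 q [-8. 31. 90. -0. 59. 78.] w 0.0227 30.0
```

View pics/s4.png

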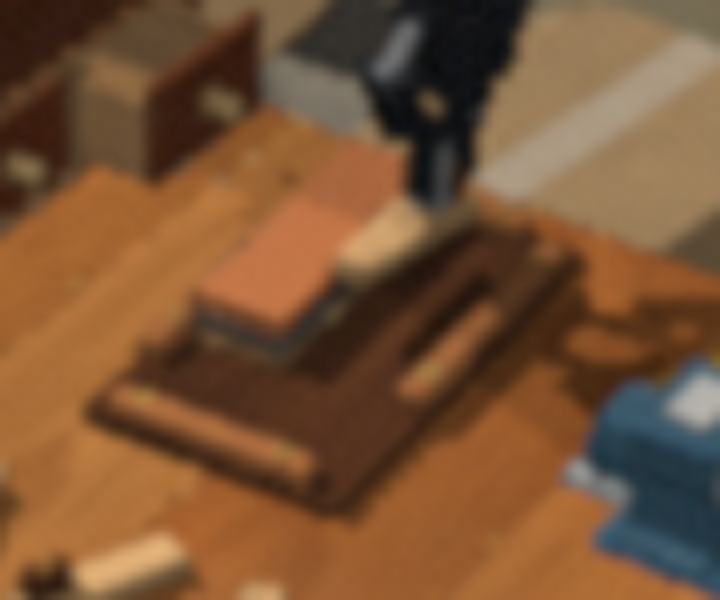

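The wedge is held level beside the stone, at about (400,235), so I'll lower it.

{"method": "arm_command", "body": {"deltas": [{"rx":0,"ry":0,"rz":0,"dx":-0.0005,"dy":0,"dz":0.012,"fingers":0.015},{"rx":0,"ry":0,"rz":0,"dx":0,"dy":0,"dz":0.012,"fingers":0.015},{"rx":0,"ry":0,"rz":0,"dx":0,"dy":0,"dz":0.005,"fingers":0.015},{"rx":0,"ry":0,"rz":0,"dx":0,"dy":0,"dz":0.004,"fingers":0.015},{"rx":0,"ry":0,"rz":0,"dx":0,"dy":0,"dz":0,"fingers":0.015},{"rx":0,"ry":0,"rz":0,"dx":0,"dy":0,"dz":0,"fingers":0.015}]}}

```text
time_s: 8.05
position: [0.533, 0.0393, 0.0296]
tool_rot: [[0.998, 0.057, 0.001], [0.057, -0.998, -0.0], [0.001, 0.0, -1.0]]
ft_force: [0.1, -0.5, -0.6]
grip_width: 0.0231
gripper_force: 30.0
```

{"method": "arm_command", "body": {"deltas": [{"rx":0,"ry":0,"rz":0,"dx":0,"dy":0,"dz":0,"fingers":0.045},{"rx":0,"ry":0,"rz":0,"dx":0,"dy":0,"dz":0,"fingers":0.045},{"rx":0,"ry":0,"rz":0,"dx":0,"dy":0,"dz":0,"fingers":0.045},{"rx":0,"ry":0,"rz":0,"dx":0,"dy":0,"dz":-0.02,"fingers":0.045},{"rx":0,"ry":0,"rz":0,"dx":0,"dy":0,"dz":-0.04,"fingers":0.045},{"rx":0,"ry":0,"rz":0,"dx":0,"dy":0,"dz":-0.04,"fingers":0.045}]}}

```text
time_s: 8.65
position: [0.5324, 0.0394, 0.1303]
tool_rot: [[0.998, 0.057, -0.002], [0.057, -0.998, 0.0], [-0.002, -0.0, -1.0]]
ft_force: [0.5, 0.5, -0.8]
grip_width: 0.0449
gripper_force: 0.0
```

```bash
python3 plan.py C
```

```text
C goal [0.45  0.341] dx,dy now (np.float64(-0.0651), np.float64(-0.3058)) dx,dy after turn (np.float64(-0.0604), np.float64(0.3068)) rz 2.737 q6 goal -79 z 0.1303 t 8.7 q [-8. 26. 86.  0. 68. 78.] w 0.0449 0.0
```

{"method": "arm_command", "body": {"deltas": [{"rx":0,"ry":0,"rz":0,"dx":-0.008,"dy":-0.038,"dz":0,"fingers":0.045},{"rx":0,"ry":0,"rz":0,"dx":-0.008,"dy":-0.038,"dz":0,"fingers":0.045},{"rx":0,"ry":0,"rz":0,"dx":-0.008,"dy":-0.038,"dz":0,"fingers":0.045},{"rx":0,"ry":0,"rz":0,"dx":-0.008,"dy":-0.038,"dz":0,"fingers":0.045},{"rx":0,"ry":0,"rz":0,"dx":-0.008,"dy":-0.038,"dz":0,"fingers":0.045},{"rx":0,"ry":0,"rz":0,"dx":-0.008,"dy":-0.038,"dz":0,"fingers":0.045},{"rx":0,"ry":0,"rz":0,"dx":-0.008,"dy":-0.038,"dz":0,"fingers":0.045},{"rx":0,"ry":0,"rz":0,"dx":-0.009,"dy":-0.04,"dz":0,"fingers":0.045},{"rx":0,"ry":0,"rz":-0.135,"dx":0,"dy":0,"dz":0.03,"fingers":0.045},{"rx":0,"ry":0,"rz":-0.135,"dx":0,"dy":0,"dz":0.03,"fingers":0.045},{"rx":0,"ry":0,"rz":-0.135,"dx":0,"dy":0,"dz":0.016,"fingers":0.045},{"rx":0,"ry":0,"rz":0,"dx":0,"dy":0,"dz":0,"fingers":0.045}]}}

```text
time_s: 9.85
position: [0.4494, 0.3407, 0.0513]
tool_rot: [[0.895, 0.447, -0.004], [0.447, -0.895, -0.002], [-0.005, -0.0, -1.0]]
ft_force: [0.3, -1.4, 1.1]
grip_width: 0.0447
gripper_force: 0.0
```

{"method": "arm_command", "body": {"deltas": [{"rx":0,"ry":0,"rz":0,"dx":0,"dy":0,"dz":0,"fingers":0.045}]}}

```text
time_s: 9.95
position: [0.4508, 0.3413, 0.0538]
tool_rot: [[0.897, 0.442, 0.0], [0.442, -0.897, 0.0], [0.0, 0.0, -1.0]]
ft_force: [0.3, -0.0, -0.0]
grip_width: 0.0452
gripper_force: 0.0
```

```bash
sed -i 's/flip={"T3","A"}/flip={"T2","C","T3","A"}/' plan.py; python3 plan.py C; cat > chk.py <<'E'
import sys; from e import *; import plan
name,*ks=sys.argv[1:]
top=env.get_image("top"); k=8; big=cv2.resize(top["color"],None,fx=k,fy=k,interpolation=cv2.INTER_CUBIC)
st,c=efit([top],plan.ST,MST); print("stand",st.round(4),round(c)); outline(top,big,st,MST,k,(255,0,0))
for n in ks:
    t=plan.T[n]; xy=plan.tr(plan.ST,*t[:2]); r,c=efit([top],(*xy,plan.ST[2]+t[2]),[(P,z+10,ch,s) for P,z,ch,s in MW])
    d=r[:2]-st[:2]; cs,s=np.cos(st[2]),np.sin(st[2]); print(n,"in stand mm",round(1e3*(cs*d[0]+s*d[1]),1),round(1e3*(-s*d[0]+cs*d[1]),1),"dyaw",round(r[2]-st[2]-t[2],3),"want",t[:2],round(c))
    outline(top,big,r,[(P,z+10,ch,s) for P,z,ch,s in MW],k,(255,0,0))
for L in ([[-56,y,22] for y in range(-102,48,2)],[[x,106,22] for x in range(-50,50,2)]):
    for u in proj(top,pt(st,L)): cv2.circle(big,tuple(int(t) for t in (u+.5)*k),0,(0,255,0),-1)
cv2.imwrite(f"pics/{name}.png",big[137*k:208*k,313*k:413*k])
E
python3 chk.py c1 T1
```

```text
C goal [0.45  0.341] dx,dy now (np.float64(-0.0008), np.float64(-0.0001)) dx,dy after turn (np.float64(-0.0008), np.float64(-0.0001)) rz -0.003 q6 goal 101 z 0.0538 t 9.9 q [25. 34. 86. -0. 60. 89.] w 0.0452 0.0
stand [0.5518 0.0934 0.0603] -68
T1 in stand mm -21.5 -25.4 dyaw -0.005 want (-16, -27) -56
```

View pics/c1.png

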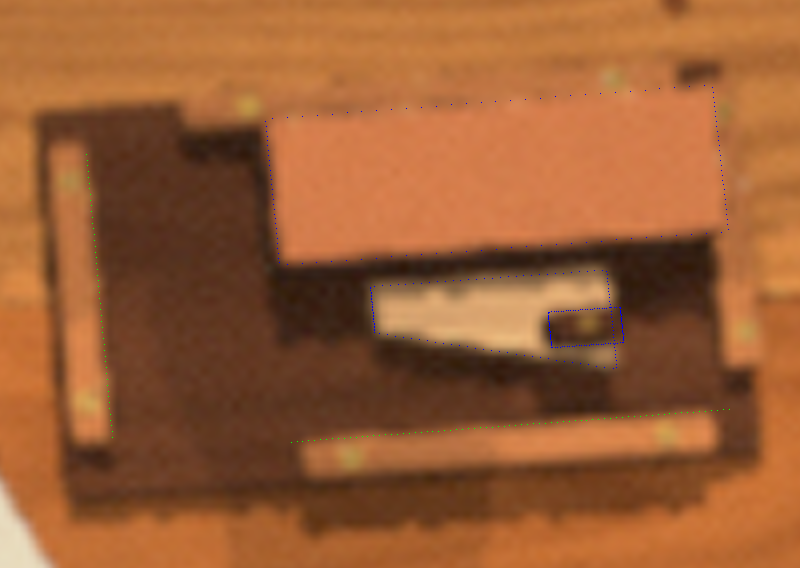

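```bash
python3 plan.py T1
```

```text
T1 goal [0.5338 0.0394] dx,dy now (np.float64(-0.0595), np.float64(0.3074)) dx,dy after turn (np.float64(0.0641), np.float64(0.3064)) rz 0.397 q6 goal 91 z 0.0544 t 10.0 q [25. 34. 86.  0. 60. 89.] w 0.0451 0.0
```

{"method": "arm_command", "body": {"deltas": [{"rx":0,"ry":0,"rz":0,"dx":0,"dy":0,"dz":-0.04,"fingers":0.045},{"rx":0,"ry":0,"rz":0,"dx":-0.0075,"dy":0.038,"dz":-0.03,"fingers":0.045},{"rx":0,"ry":0,"rz":0,"dx":-0.0075,"dy":0.038,"dz":0,"fingers":0.045},{"rx":0,"ry":0,"rz":0,"dx":-0.0075,"dy":0.038,"dz":0,"fingers":0.045},{"rx":0,"ry":0,"rz":0,"dx":-0.0075,"dy":0.038,"dz":0,"fingers":0.045},{"rx":0,"ry":0,"rz":0,"dx":-0.0075,"dy":0.038,"dz":0,"fingers":0.045},{"rx":0,"ry":0,"rz":0,"dx":-0.0075,"dy":0.038,"dz":0,"fingers":0.045},{"rx":0,"ry":0,"rz":0,"dx":-0.0075,"dy":0.039,"dz":0,"fingers":0.045},{"rx":0,"ry":0,"rz":0.132,"dx":-0.007,"dy":0.04,"dz":0,"fingers":0.045},{"rx":0,"ry":0,"rz":0.132,"dx":0,"dy":0,"dz":0.03,"fingers":0.045},{"rx":0,"ry":0,"rz":0.133,"dx":0,"dy":0,"dz":0.03,"fingers":0.045},{"rx":0,"ry":0,"rz":0,"dx":0,"dy":0,"dz":0,"fingers":0.045}]}}

```text
time_s: 11.2
position: [0.5327, 0.0396, 0.0617]
tool_rot: [[0.998, 0.061, -0.004], [0.061, -0.998, 0.001], [-0.004, -0.001, -1.0]]
ft_force: [0.2, -0.2, 0.2]
grip_width: 0.0449
gripper_force: 0.0
```

{"method": "arm_command", "body": {"deltas": [{"rx":0,"ry":0,"rz":0,"dx":0,"dy":0,"dz":0,"fingers":0.045}]}}

```text
time_s: 11.3
position: [0.5346, 0.0398, 0.0647]
tool_rot: [[0.998, 0.067, 0.001], [0.067, -0.998, -0.0], [0.001, 0.0, -1.0]]
ft_force: [1.2, 0.3, 0.0]
grip_width: 0.0452
gripper_force: 0.0
```

```bash
python3 plan.py T1
```

```text
T1 goal [0.5338 0.0394] dx,dy now (np.float64(-0.0008), np.float64(0.0003)) dx,dy after turn (np.float64(-0.0008), np.float64(0.0003)) rz 0.006 q6 goal 91 z 0.0647 t 11.3 q [-8. 31. 90. -0. 59. 78.] w 0.0452 0.0
```

{"method": "arm_command", "body": {"deltas": [{"rx":0,"ry":0,"rz":0.006,"dx":-0.002,"dy":0,"dz":0.02,"fingers":0.045},{"rx":0,"ry":0,"rz":0,"dx":0,"dy":0,"dz":0.014,"fingers":0.045},{"rx":0,"ry":0,"rz":0,"dx":0,"dy":0,"dz":0,"fingers":0.045},{"rx":0,"ry":0,"rz":0,"dx":0,"dy":0,"dz":0,"fingers":0.015},{"rx":0,"ry":0,"rz":0,"dx":0,"dy":0,"dz":0,"fingers":0.015},{"rx":0,"ry":0,"rz":0,"dx":0,"dy":0,"dz":0,"fingers":0.015},{"rx":0,"ry":0,"rz":0,"dx":0,"dy":0,"dz":0,"fingers":0.015},{"rx":0,"ry":0,"rz":0,"dx":0,"dy":0,"dz":-0.002,"fingers":0.015},{"rx":0,"ry":0,"rz":0,"dx":0.002,"dy":0,"dz":0,"fingers":0.015},{"rx":0,"ry":0,"rz":0,"dx":0.0025,"dy":0,"dz":0,"fingers":0.015},{"rx":0,"ry":0,"rz":0,"dx":0,"dy":0,"dz":0.0015,"fingers":0.015},{"rx":0,"ry":0,"rz":0,"dx":0,"dy":0,"dz":0,"fingers":0.015}]}}

```text
time_s: 12.5
position: [0.5373, 0.0399, 0.0311]
tool_rot: [[0.998, 0.059, 0.002], [0.059, -0.998, -0.0], [0.002, 0.0, -1.0]]
ft_force: [-1.9, 0.2, 12.9]
grip_width: 0.0225
gripper_force: 30.8
```

{"method": "arm_command", "body": {"deltas": [{"rx":0,"ry":0,"rz":0,"dx":0,"dy":0,"dz":0,"fingers":0.045},{"rx":0,"ry":0,"rz":0,"dx":0,"dy":0,"dz":0,"fingers":0.045},{"rx":0,"ry":0,"rz":0,"dx":0,"dy":0,"dz":0,"fingers":0.045},{"rx":0,"ry":0,"rz":0,"dx":0,"dy":0,"dz":-0.02,"fingers":0.045},{"rx":0,"ry":0,"rz":0,"dx":0,"dy":0,"dz":-0.04,"fingers":0.045},{"rx":0,"ry":0,"rz":0,"dx":0,"dy":0,"dz":-0.03,"fingers":0.045}]}}

```text
time_s: 13.1
position: [0.5366, 0.0399, 0.1213]
tool_rot: [[0.998, 0.059, 0.0], [0.059, -0.998, 0.0], [0.0, 0.0, -1.0]]
ft_force: [-0.8, -0.7, 0.3]
grip_width: 0.0449
gripper_force: 0.0
```

```bash
sed -i 's/^W=dict.*/B=np.array([.0018,-.0015])\nW=dict(A=(.6127,.3162,.379),C=(.4589,.314,.461),E=(.5551,.4351,-.391))/; s/^ST=.*/ST=(.5533,.0921,.061)/' plan.py; python3 plan.py C
```

```text
C goal [0.4518 0.3395] dx,dy now (np.float64(-0.0671), np.float64(-0.304)) dx,dy after turn (np.float64(0.0573), np.float64(-0.306)) rz -0.402 q6 goal 101 z 0.1213 t 13.1 q [-8. 27. 86.  0. 67. 78.] w 0.0449 0.0
```

{"method": "arm_command", "body": {"deltas": [{"rx":0,"ry":0,"rz":0,"dx":-0.0084,"dy":-0.038,"dz":0,"fingers":0.045},{"rx":0,"ry":0,"rz":0,"dx":-0.0084,"dy":-0.038,"dz":0,"fingers":0.045},{"rx":0,"ry":0,"rz":0,"dx":-0.0084,"dy":-0.038,"dz":0,"fingers":0.045},{"rx":0,"ry":0,"rz":0,"dx":-0.0084,"dy":-0.038,"dz":0,"fingers":0.045},{"rx":0,"ry":0,"rz":0,"dx":-0.0084,"dy":-0.038,"dz":0,"fingers":0.045},{"rx":0,"ry":0,"rz":0,"dx":-0.0084,"dy":-0.038,"dz":0,"fingers":0.045},{"rx":0,"ry":0,"rz":0,"dx":-0.0084,"dy":-0.038,"dz":0,"fingers":0.045},{"rx":0,"ry":0,"rz":0,"dx":-0.0083,"dy":-0.038,"dz":0,"fingers":0.045},{"rx":0,"ry":0,"rz":-0.134,"dx":0,"dy":0,"dz":0.03,"fingers":0.045},{"rx":0,"ry":0,"rz":-0.134,"dx":0,"dy":0,"dz":0.025,"fingers":0.045},{"rx":0,"ry":0,"rz":-0.134,"dx":0,"dy":0,"dz":0.015,"fingers":0.045},{"rx":0,"ry":0,"rz":0,"dx":0,"dy":0,"dz":0,"fingers":0.045}]}}

```text
time_s: 14.3
position: [0.4505, 0.3391, 0.0477]
tool_rot: [[0.895, 0.446, -0.004], [0.446, -0.895, -0.002], [-0.005, -0.0, -1.0]]
ft_force: [-0.1, 0.5, 0.4]
grip_width: 0.0448
gripper_force: 0.0
```

{"method": "arm_command", "body": {"deltas": [{"rx":0,"ry":0,"rz":0,"dx":0,"dy":0,"dz":0,"fingers":0.045}]}}

```text
time_s: 14.4
position: [0.4519, 0.3395, 0.0501]
tool_rot: [[0.897, 0.441, 0.0], [0.441, -0.897, 0.0], [0.0, -0.0, -1.0]]
ft_force: [-0.4, 0.1, 0.4]
grip_width: 0.0451
gripper_force: 0.0
```

```bash
python3 plan.py C; python3 chk.py c2 T1
```

```text
C goal [0.4518 0.3395] dx,dy now (np.float64(-0.0001), np.float64(-0.0)) dx,dy after turn (np.float64(-0.0001), np.float64(-0.0)) rz -0.004 q6 goal 101 z 0.0501 t 14.4 q [25. 34. 86.  0. 60. 89.] w 0.0451 0.0
stand [0.5522 0.0935 0.0594] -65
T1 in stand mm -17.6 -25.0 dyaw -0.01 want (-16, -27) -45
```

{"method": "arm_command", "body": {"deltas": [{"rx":0,"ry":0,"rz":-0.004,"dx":0,"dy":0,"dz":0.015,"fingers":0.045},{"rx":0,"ry":0,"rz":0,"dx":0,"dy":0,"dz":0.014,"fingers":0.045},{"rx":0,"ry":0,"rz":0,"dx":0,"dy":0,"dz":0,"fingers":0.045},{"rx":0,"ry":0,"rz":0,"dx":0,"dy":0,"dz":0,"fingers":0.015},{"rx":0,"ry":0,"rz":0,"dx":0,"dy":0,"dz":0,"fingers":0.015},{"rx":0,"ry":0,"rz":0,"dx":0,"dy":0,"dz":0,"fingers":0.015},{"rx":0,"ry":0,"rz":0,"dx":0,"dy":0,"dz":0,"fingers":0.015},{"rx":0,"ry":0,"rz":0,"dx":0,"dy":0,"dz":0,"fingers":0.015}]}}

```text
time_s: 15.25
position: [0.4524, 0.3398, 0.0221]
tool_rot: [[0.894, 0.448, 0.002], [0.448, -0.894, 0.001], [0.002, 0.0, -1.0]]
ft_force: [-0.3, -0.5, 6.6]
grip_width: 0.0227
gripper_force: 30.0
```

```bash
python3 plan.py T2
```

```text
T2 goal [0.5204 0.0891] dx,dy now (np.float64(-0.0515), np.float64(0.2546)) dx,dy after turn (np.float64(0.0526), np.float64(0.2543)) rz 0.403 q6 goal 96 z 0.0221 t 15.2 q [25. 37. 88. -0. 56. 88.] w 0.0227 30.0
```

{"method": "arm_command", "body": {"deltas": [{"rx":0,"ry":0,"rz":0,"dx":0,"dy":0,"dz":-0.03,"fingers":0.015},{"rx":0,"ry":0,"rz":0,"dx":0,"dy":0,"dz":-0.04,"fingers":0.015},{"rx":0,"ry":0,"rz":0,"dx":-0.0074,"dy":0.0364,"dz":-0.02,"fingers":0.015},{"rx":0,"ry":0,"rz":0,"dx":-0.0074,"dy":0.0364,"dz":0,"fingers":0.015},{"rx":0,"ry":0,"rz":0,"dx":-0.0074,"dy":0.0364,"dz":0,"fingers":0.015},{"rx":0,"ry":0,"rz":0,"dx":-0.0074,"dy":0.0364,"dz":0,"fingers":0.015},{"rx":0,"ry":0,"rz":0,"dx":-0.0074,"dy":0.0364,"dz":0,"fingers":0.015},{"rx":0,"ry":0,"rz":0,"dx":-0.0074,"dy":0.0364,"dz":0,"fingers":0.015},{"rx":0,"ry":0,"rz":0,"dx":-0.0074,"dy":0.0364,"dz":0,"fingers":0.015},{"rx":0,"ry":0,"rz":0.134,"dx":0,"dy":0,"dz":0,"fingers":0.015},{"rx":0,"ry":0,"rz":0.134,"dx":0,"dy":0,"dz":0.02,"fingers":0.015},{"rx":0,"ry":0,"rz":0.134,"dx":0,"dy":0,"dz":0.02,"fingers":0.015}]}}

```text
time_s: 16.45
position: [0.52, 0.0881, 0.071]
tool_rot: [[0.998, 0.056, 0.002], [0.056, -0.998, -0.0], [0.002, 0.0, -1.0]]
ft_force: [-0.3, -0.2, -0.9]
grip_width: 0.0226
gripper_force: 29.8
```

{"method": "arm_command", "body": {"deltas": [{"rx":0,"ry":0,"rz":0,"dx":0,"dy":0,"dz":0,"fingers":0.015},{"rx":0,"ry":0,"rz":0,"dx":0,"dy":0,"dz":0,"fingers":0.015},{"rx":0,"ry":0,"rz":0,"dx":0,"dy":0,"dz":0,"fingers":0.015}]}}

```text
time_s: 16.75
position: [0.5201, 0.0886, 0.0719]
tool_rot: [[0.998, 0.065, 0.002], [0.065, -0.998, -0.0], [0.002, 0.0, -1.0]]
ft_force: [0.2, 0.1, -0.8]
grip_width: 0.0231
gripper_force: 29.8
```

```bash
python3 plan.py T2;  python3 - <<'E'
from rig import env
import cv2
p=env.get_image("scene"); cv2.imwrite("pics/s5.png",cv2.resize(p["color"][115:190,250:340],None,fx=8,fy=8,interpolation=cv2.INTER_CUBIC))
E
```

```text
T2 goal [0.5204 0.0891] dx,dy now (np.float64(0.0003), np.float64(-0.0005)) dx,dy after turn (np.float64(0.0003), np.float64(-0.0005)) rz 0.005 q6 goal 96 z 0.0719 t 16.8 q [-3. 30. 91.  0. 59. 83.] w 0.0231 29.8
```

View pics/s5.png

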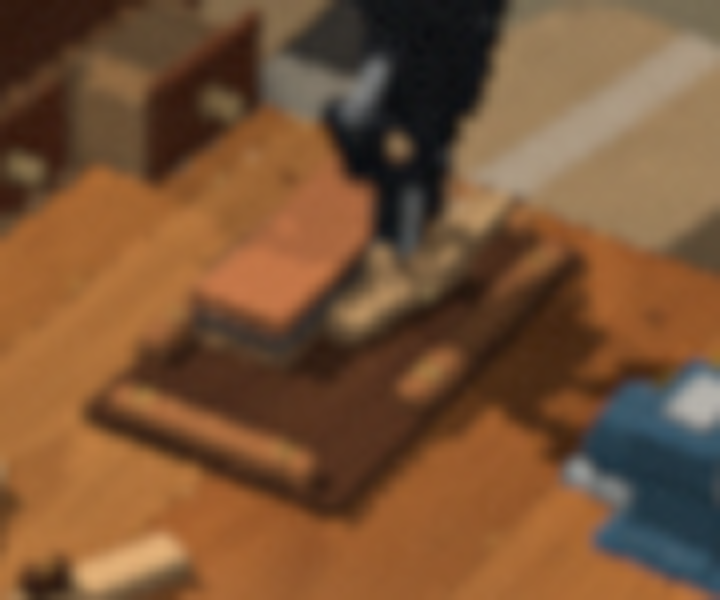

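{"method": "arm_command", "body": {"deltas": [{"rx":0,"ry":0,"rz":0.005,"dx":0,"dy":-0.0005,"dz":0.015,"fingers":0.015},{"rx":0,"ry":0,"rz":0,"dx":0,"dy":0,"dz":0.01,"fingers":0.015},{"rx":0,"ry":0,"rz":0,"dx":0,"dy":0,"dz":0.006,"fingers":0.015},{"rx":0,"ry":0,"rz":0,"dx":0,"dy":0,"dz":0.005,"fingers":0.015},{"rx":0,"ry":0,"rz":0,"dx":0,"dy":0,"dz":0.003,"fingers":0.015},{"rx":0,"ry":0,"rz":0,"dx":0,"dy":0,"dz":0,"fingers":0.015}]}}

```text
time_s: 17.4
position: [0.5199, 0.089, 0.0322]
tool_rot: [[0.998, 0.058, 0.001], [0.058, -0.998, -0.0], [0.001, 0.0, -1.0]]
ft_force: [0.9, -0.1, -1.0]
grip_width: 0.0228
gripper_force: 29.8
```

No contact force, so I'll release and head for A.

{"method": "arm_command", "body": {"deltas": [{"rx":0,"ry":0,"rz":0,"dx":0,"dy":0,"dz":0,"fingers":0.045},{"rx":0,"ry":0,"rz":0,"dx":0,"dy":0,"dz":0,"fingers":0.045},{"rx":0,"ry":0,"rz":0,"dx":0,"dy":0,"dz":0,"fingers":0.045},{"rx":0,"ry":0,"rz":0,"dx":0,"dy":0,"dz":-0.02,"fingers":0.045},{"rx":0,"ry":0,"rz":0,"dx":0,"dy":0,"dz":-0.04,"fingers":0.045},{"rx":0,"ry":0,"rz":0,"dx":0,"dy":0,"dz":-0.03,"fingers":0.045}]}}

```text
time_s: 18.0
position: [0.5197, 0.089, 0.1235]
tool_rot: [[0.998, 0.058, 0.001], [0.058, -0.998, -0.0], [0.001, 0.0, -1.0]]
ft_force: [-0.9, 0.7, -0.2]
grip_width: 0.0451
gripper_force: 0.0
```

```bash
python3 plan.py A
```

```text
A goal [0.6077 0.3422] dx,dy now (np.float64(0.1025), np.float64(-0.2477)) dx,dy after turn (np.float64(0.1755), np.float64(-0.2027)) rz -0.321 q6 goal 98 z 0.1235 t 18.0 q [-3. 26. 88. -0. 67. 84.] w 0.0451 0.0
```

{"method": "arm_command", "body": {"deltas": [{"rx":0,"ry":0,"rz":0,"dx":0.0146,"dy":-0.0354,"dz":0,"fingers":0.045},{"rx":0,"ry":0,"rz":0,"dx":0.0146,"dy":-0.0354,"dz":0,"fingers":0.045},{"rx":0,"ry":0,"rz":0,"dx":0.0146,"dy":-0.0354,"dz":0,"fingers":0.045},{"rx":0,"ry":0,"rz":0,"dx":0.0146,"dy":-0.0354,"dz":0,"fingers":0.045},{"rx":0,"ry":0,"rz":0,"dx":0.0146,"dy":-0.0354,"dz":0,"fingers":0.045},{"rx":0,"ry":0,"rz":0,"dx":0.0146,"dy":-0.0354,"dz":0,"fingers":0.045},{"rx":0,"ry":0,"rz":0,"dx":0.0149,"dy":-0.0353,"dz":0,"fingers":0.045},{"rx":0,"ry":0,"rz":-0.107,"dx":0,"dy":0,"dz":0.03,"fingers":0.045},{"rx":0,"ry":0,"rz":-0.107,"dx":0,"dy":0,"dz":0.025,"fingers":0.045},{"rx":0,"ry":0,"rz":-0.107,"dx":0,"dy":0,"dz":0.017,"fingers":0.045},{"rx":0,"ry":0,"rz":0,"dx":0,"dy":0,"dz":0,"fingers":0.045},{"rx":0,"ry":0,"rz":0,"dx":0,"dy":0,"dz":0,"fingers":0.045}]}}

```text
time_s: 19.2
position: [0.6078, 0.3422, 0.0503]
tool_rot: [[0.93, 0.367, 0.0], [0.367, -0.93, 0.0], [0.0, -0.0, -1.0]]
ft_force: [-0.0, 0.8, 0.1]
grip_width: 0.045
gripper_force: 0.0
```

```bash
python3 plan.py A; python3 chk.py c3 T1 T2
```

```text
A goal [0.6077 0.3422] dx,dy now (np.float64(-0.0001), np.float64(-0.0)) dx,dy after turn (np.float64(-0.0001), np.float64(-0.0)) rz -0.003 q6 goal 98 z 0.0503 t 19.2 q [20. 45. 62.  0. 73. 88.] w 0.045 0.0
stand [0.5522 0.0936 0.059 ] -63
T1 in stand mm -16.8 -25.4 dyaw -0.003 want (-16, -27) -41
T2 in stand mm -39.8 -26.3 dyaw -0.009 want (-38, -27) -56
```

View pics/c3.png

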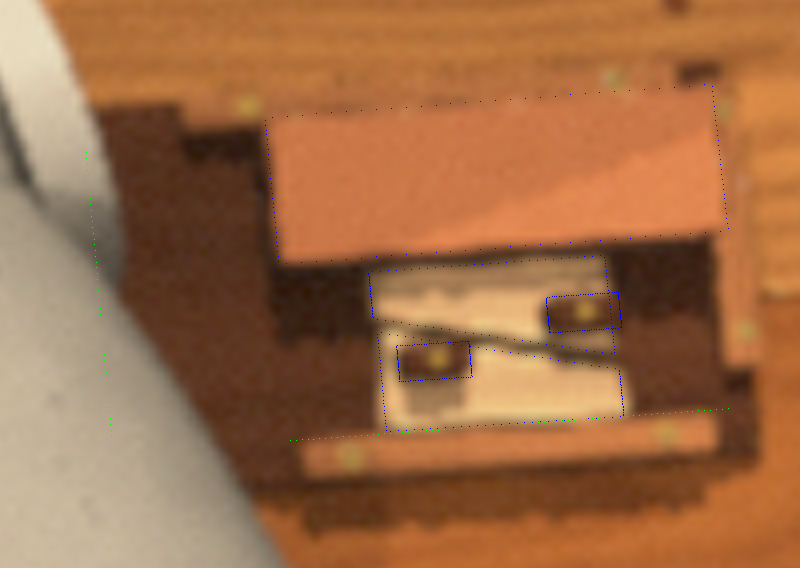

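Both side wedges lie in the gap, pulls at (583,312) and (435,360), with a clear slit between their slopes. Next I'll grasp A.

{"method": "arm_command", "body": {"deltas": [{"rx":0,"ry":0,"rz":-0.003,"dx":0,"dy":0,"dz":0.015,"fingers":0.045},{"rx":0,"ry":0,"rz":0,"dx":0,"dy":0,"dz":0.014,"fingers":0.045},{"rx":0,"ry":0,"rz":0,"dx":0,"dy":0,"dz":0,"fingers":0.045},{"rx":0,"ry":0,"rz":0,"dx":0,"dy":0,"dz":0,"fingers":0.015},{"rx":0,"ry":0,"rz":0,"dx":0,"dy":0,"dz":0,"fingers":0.015},{"rx":0,"ry":0,"rz":0,"dx":0,"dy":0,"dz":0,"fingers":0.015},{"rx":0,"ry":0,"rz":0,"dx":0,"dy":0,"dz":0,"fingers":0.015},{"rx":0,"ry":0,"rz":0,"dx":0,"dy":0,"dz":0,"fingers":0.015}]}}

```text
time_s: 20.05
position: [0.6077, 0.3422, 0.0211]
tool_rot: [[0.928, 0.373, 0.0], [0.373, -0.928, 0.0], [0.0, 0.0, -1.0]]
ft_force: [-0.1, -0.1, 0.2]
grip_width: 0.0229
gripper_force: 30.3
```

```bash
python3 plan.py T3
```

```text
T3 goal [0.523  0.1614] dx,dy now (np.float64(-0.1459), np.float64(0.1363)) dx,dy after turn (np.float64(-0.1753), np.float64(-0.0955)) rz -1.25 q6 goal 14 z 0.0211 t 20.1 q [20. 47. 63. -0. 70. 88.] w 0.0229 30.3
```

{"method": "arm_command", "body": {"deltas": [{"rx":0,"ry":0,"rz":0,"dx":0,"dy":0,"dz":-0.03,"fingers":0.015},{"rx":0,"ry":0,"rz":0,"dx":0,"dy":0,"dz":-0.04,"fingers":0.015},{"rx":0,"ry":0,"rz":0,"dx":-0.0243,"dy":0.0227,"dz":-0.02,"fingers":0.015},{"rx":0,"ry":0,"rz":0,"dx":-0.0243,"dy":0.0227,"dz":0,"fingers":0.015},{"rx":0,"ry":0,"rz":0,"dx":-0.0243,"dy":0.0227,"dz":0,"fingers":0.015},{"rx":0,"ry":0,"rz":0,"dx":-0.0243,"dy":0.0227,"dz":0,"fingers":0.015},{"rx":0,"ry":0,"rz":0,"dx":-0.0243,"dy":0.0227,"dz":0,"fingers":0.015},{"rx":0,"ry":0,"rz":0,"dx":-0.0244,"dy":0.0228,"dz":0,"fingers":0.015}]}}

```text
time_s: 20.85
position: [0.5223, 0.1603, 0.1111]
tool_rot: [[0.928, 0.373, 0.001], [0.373, -0.928, -0.0], [0.001, 0.0, -1.0]]
ft_force: [0.7, 0.3, 0.2]
grip_width: 0.0229
gripper_force: 30.3
```

{"method": "arm_command", "body": {"deltas": [{"rx":0,"ry":0,"rz":-0.139,"dx":0,"dy":0,"dz":0,"fingers":0.015},{"rx":0,"ry":0,"rz":-0.139,"dx":0,"dy":0,"dz":0,"fingers":0.015},{"rx":0,"ry":0,"rz":-0.139,"dx":0,"dy":0,"dz":0,"fingers":0.015},{"rx":0,"ry":0,"rz":-0.139,"dx":0,"dy":0,"dz":0,"fingers":0.015},{"rx":0,"ry":0,"rz":-0.139,"dx":0,"dy":0,"dz":0,"fingers":0.015},{"rx":0,"ry":0,"rz":-0.139,"dx":0,"dy":0,"dz":0,"fingers":0.015},{"rx":0,"ry":0,"rz":-0.139,"dx":0,"dy":0,"dz":0,"fingers":0.015},{"rx":0,"ry":0,"rz":-0.139,"dx":0,"dy":0,"dz":0.02,"fingers":0.015},{"rx":0,"ry":0,"rz":-0.138,"dx":0,"dy":0,"dz":0.02,"fingers":0.015},{"rx":0,"ry":0,"rz":0,"dx":0,"dy":0,"dz":0,"fingers":0.015},{"rx":0,"ry":0,"rz":0,"dx":0,"dy":0,"dz":0,"fingers":0.015},{"rx":0,"ry":0,"rz":0,"dx":0,"dy":0,"dz":0,"fingers":0.015}]}}

```text
time_s: 22.05
position: [0.5235, 0.1614, 0.0719]
tool_rot: [[-0.058, 0.998, 0.002], [0.998, 0.058, 0.0], [0.0, 0.002, -1.0]]
ft_force: [-0.3, -0.4, 0.2]
grip_width: 0.0226
gripper_force: 30.2
```

```bash
python3 plan.py T3;  python3 - <<'E'
from rig import env
import cv2
p=env.get_image("scene"); cv2.imwrite("pics/s6.png",cv2.resize(p["color"][115:190,250:340],None,fx=8,fy=8,interpolation=cv2.INTER_CUBIC))
E
```

```text
T3 goal [0.523  0.1614] dx,dy now (np.float64(-0.0), np.float64(-0.0005)) dx,dy after turn (np.float64(-0.0), np.float64(-0.0005)) rz -0.003 q6 goal 14 z 0.0719 t 22.1 q [ 5. 31. 88. -0. 61.  1.] w 0.0226 30.2
```

View pics/s6.png

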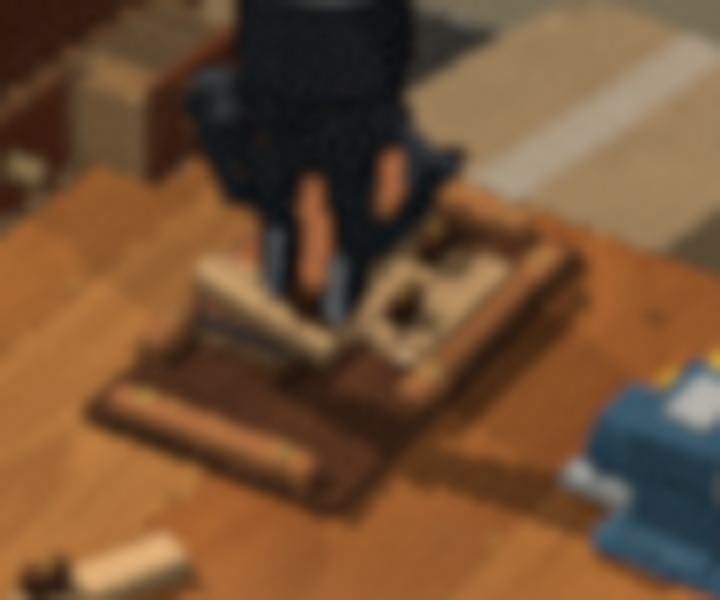

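{"method": "arm_command", "body": {"deltas": [{"rx":0,"ry":0,"rz":-0.003,"dx":0.0007,"dy":-0.0005,"dz":0.015,"fingers":0.015},{"rx":0,"ry":0,"rz":0,"dx":0,"dy":0,"dz":0.01,"fingers":0.015},{"rx":0,"ry":0,"rz":0,"dx":0,"dy":0,"dz":0.007,"fingers":0.015},{"rx":0,"ry":0,"rz":0,"dx":0,"dy":0,"dz":0.005,"fingers":0.015},{"rx":0,"ry":0,"rz":0,"dx":0,"dy":0,"dz":0.003,"fingers":0.015},{"rx":0,"ry":0,"rz":0,"dx":0,"dy":0,"dz":0,"fingers":0.015}]}}

```text
time_s: 22.7
position: [0.5226, 0.1621, 0.0311]
tool_rot: [[-0.064, 0.998, 0.0], [0.998, 0.064, 0.0], [0.0, 0.0, -1.0]]
ft_force: [0.4, -0.4, -0.6]
grip_width: 0.0228
gripper_force: 30.3
```

{"method": "arm_command", "body": {"deltas": [{"rx":0,"ry":0,"rz":0,"dx":0,"dy":0,"dz":0,"fingers":0.045},{"rx":0,"ry":0,"rz":0,"dx":0,"dy":0,"dz":0,"fingers":0.045},{"rx":0,"ry":0,"rz":0,"dx":0,"dy":0,"dz":0,"fingers":0.045},{"rx":0,"ry":0,"rz":0,"dx":0,"dy":0,"dz":-0.02,"fingers":0.045},{"rx":0,"ry":0,"rz":0,"dx":0,"dy":0,"dz":-0.04,"fingers":0.045},{"rx":0,"ry":0,"rz":0,"dx":0,"dy":0,"dz":-0.04,"fingers":0.045}]}}

```text
time_s: 23.3
position: [0.522, 0.162, 0.1317]
tool_rot: [[-0.064, 0.998, -0.002], [0.998, 0.064, -0.0], [-0.0, -0.002, -1.0]]
ft_force: [-0.4, 0.1, 0.6]
grip_width: 0.0445
gripper_force: 0.0
```

```bash
python3 plan.py E
```

```text
E goal [0.5696 0.4572] dx,dy now (np.float64(0.2916), np.float64(0.0663)) dx,dy after turn (np.float64(0.0685), np.float64(0.2911)) rz -1.116 q6 goal -29 z 0.1317 t 23.3 q [ 5. 27. 84.  0. 69.  1.] w 0.0445 0.0
```

{"method": "arm_command", "body": {"deltas": [{"rx":0,"ry":0,"rz":0,"dx":0.0364,"dy":0.0083,"dz":0,"fingers":0.045},{"rx":0,"ry":0,"rz":0,"dx":0.0364,"dy":0.0083,"dz":0,"fingers":0.045},{"rx":0,"ry":0,"rz":0,"dx":0.0364,"dy":0.0083,"dz":0,"fingers":0.045},{"rx":0,"ry":0,"rz":0,"dx":0.0364,"dy":0.0083,"dz":0,"fingers":0.045},{"rx":0,"ry":0,"rz":0,"dx":0.0364,"dy":0.0083,"dz":0,"fingers":0.045},{"rx":0,"ry":0,"rz":0,"dx":0.0364,"dy":0.0083,"dz":0,"fingers":0.045},{"rx":0,"ry":0,"rz":0,"dx":0.0364,"dy":0.0083,"dz":0,"fingers":0.045},{"rx":0,"ry":0,"rz":0,"dx":0.0364,"dy":0.0083,"dz":0,"fingers":0.045}]}}

```text
time_s: 24.1
position: [0.57, 0.4584, 0.1307]
tool_rot: [[-0.064, 0.998, -0.0], [0.998, 0.064, -0.0], [-0.0, -0.0, -1.0]]
ft_force: [0.3, -0.7, 0.5]
grip_width: 0.0447
gripper_force: 0.0
```

{"method": "arm_command", "body": {"deltas": [{"rx":0,"ry":0,"rz":-0.1395,"dx":0,"dy":0,"dz":0,"fingers":0.045},{"rx":0,"ry":0,"rz":-0.1395,"dx":0,"dy":0,"dz":0,"fingers":0.045},{"rx":0,"ry":0,"rz":-0.1395,"dx":0,"dy":0,"dz":0,"fingers":0.045},{"rx":0,"ry":0,"rz":-0.1395,"dx":0,"dy":0,"dz":0,"fingers":0.045},{"rx":0,"ry":0,"rz":-0.1395,"dx":0,"dy":0,"dz":0,"fingers":0.045},{"rx":0,"ry":0,"rz":-0.1395,"dx":0,"dy":0,"dz":0.02,"fingers":0.045},{"rx":0,"ry":0,"rz":-0.1395,"dx":0,"dy":0,"dz":0.03,"fingers":0.045},{"rx":0,"ry":0,"rz":-0.1395,"dx":0,"dy":0,"dz":0.03,"fingers":0.045},{"rx":0,"ry":0,"rz":0,"dx":0,"dy":0,"dz":0,"fingers":0.045},{"rx":0,"ry":0,"rz":0,"dx":0,"dy":0,"dz":0,"fingers":0.045}]}}

```text
time_s: 25.1
position: [0.5703, 0.457, 0.0514]
tool_rot: [[-0.923, 0.384, 0.0], [0.384, 0.923, -0.0], [-0.0, -0.0, -1.0]]
ft_force: [-0.1, -0.0, 0.1]
grip_width: 0.0449
gripper_force: 0.0
```

```bash
python3 plan.py E; python3 chk.py c4 T1 T2 T3
```

```text
E goal [0.5696 0.4572] dx,dy now (np.float64(0.0007), np.float64(0.0)) dx,dy after turn (np.float64(0.0007), np.float64(0.0)) rz -0.004 q6 goal -29 z 0.0514 t 25.1 q [ 29.  48.  54.  -0.  77. -38.] w 0.0449 0.0
stand [0.5523 0.0932 0.0587] -63
T1 in stand mm -16.8 -24.7 dyaw -0.002 want (-16, -27) -42
T2 in stand mm -39.8 -25.9 dyaw -0.005 want (-38, -27) -57
T3 in stand mm -1.8 67.8 dyaw -0.015 want (0, 66) -71
```

{"method": "arm_command", "body": {"deltas": [{"rx":0,"ry":0,"rz":-0.004,"dx":0.0007,"dy":0,"dz":0.015,"fingers":0.045},{"rx":0,"ry":0,"rz":0,"dx":0,"dy":0,"dz":0.0145,"fingers":0.045},{"rx":0,"ry":0,"rz":0,"dx":0,"dy":0,"dz":0,"fingers":0.045},{"rx":0,"ry":0,"rz":0,"dx":0,"dy":0,"dz":0,"fingers":0.015},{"rx":0,"ry":0,"rz":0,"dx":0,"dy":0,"dz":0,"fingers":0.015},{"rx":0,"ry":0,"rz":0,"dx":0,"dy":0,"dz":0,"fingers":0.015},{"rx":0,"ry":0,"rz":0,"dx":0,"dy":0,"dz":0,"fingers":0.015},{"rx":0,"ry":0,"rz":0,"dx":0,"dy":0,"dz":0,"fingers":0.015}]}}

```text
time_s: 25.95
position: [0.5695, 0.4572, 0.0216]
tool_rot: [[-0.926, 0.377, 0.0], [0.377, 0.926, 0.0], [-0.0, 0.0, -1.0]]
ft_force: [-0.3, 0.2, 1.6]
grip_width: 0.0227
gripper_force: 30.3
```

```bash
python3 plan.py T4
```

```text
T4 goal [0.5742 0.1765] dx,dy now (np.float64(-0.1102), np.float64(-0.2582)) dx,dy after turn (np.float64(-0.2804), np.float64(-0.0125)) rz 1.123 q6 goal 14 z 0.0216 t 25.9 q [ 29.  50.  56.  -0.  74. -38.] w 0.0227 30.3
```

{"method": "arm_command", "body": {"deltas": [{"rx":0,"ry":0,"rz":0,"dx":0,"dy":0,"dz":-0.03,"fingers":0.015},{"rx":0,"ry":0,"rz":0,"dx":0,"dy":0,"dz":-0.04,"fingers":0.015},{"rx":0,"ry":0,"rz":0,"dx":-0.0157,"dy":-0.0369,"dz":-0.02,"fingers":0.015},{"rx":0,"ry":0,"rz":0,"dx":-0.0157,"dy":-0.0369,"dz":0,"fingers":0.015},{"rx":0,"ry":0,"rz":0,"dx":-0.0157,"dy":-0.0369,"dz":0,"fingers":0.015},{"rx":0,"ry":0,"rz":0,"dx":-0.0157,"dy":-0.0369,"dz":0,"fingers":0.015},{"rx":0,"ry":0,"rz":0,"dx":-0.0158,"dy":-0.0369,"dz":0,"fingers":0.015},{"rx":0,"ry":0,"rz":0,"dx":-0.0158,"dy":-0.0369,"dz":0,"fingers":0.015},{"rx":0,"ry":0,"rz":0,"dx":-0.0158,"dy":-0.0369,"dz":0,"fingers":0.015}]}}

```text
time_s: 26.85
position: [0.5739, 0.1748, 0.1116]
tool_rot: [[-0.926, 0.377, 0.0], [0.377, 0.926, 0.0], [-0.0, 0.0, -1.0]]
ft_force: [0.2, 0.2, -0.9]
grip_width: 0.023
gripper_force: 30.2
```

{"method": "arm_command", "body": {"deltas": [{"rx":0,"ry":0,"rz":0.1404,"dx":0,"dy":0,"dz":0,"fingers":0.015},{"rx":0,"ry":0,"rz":0.1404,"dx":0,"dy":0,"dz":0,"fingers":0.015},{"rx":0,"ry":0,"rz":0.1404,"dx":0,"dy":0,"dz":0,"fingers":0.015},{"rx":0,"ry":0,"rz":0.1404,"dx":0,"dy":0,"dz":0,"fingers":0.015},{"rx":0,"ry":0,"rz":0.1404,"dx":0,"dy":0,"dz":0,"fingers":0.015},{"rx":0,"ry":0,"rz":0.1404,"dx":0,"dy":0,"dz":0,"fingers":0.015},{"rx":0,"ry":0,"rz":0.1404,"dx":0,"dy":0,"dz":0.02,"fingers":0.015},{"rx":0,"ry":0,"rz":0.1404,"dx":0,"dy":0,"dz":0.02,"fingers":0.015},{"rx":0,"ry":0,"rz":0,"dx":0,"dy":0,"dz":0,"fingers":0.015},{"rx":0,"ry":0,"rz":0,"dx":0,"dy":0,"dz":0,"fingers":0.015},{"rx":0,"ry":0,"rz":0,"dx":0,"dy":0,"dz":0,"fingers":0.015}]}}

```text
time_s: 27.95
position: [0.5746, 0.1764, 0.0725]
tool_rot: [[-0.064, 0.998, 0.002], [0.998, 0.064, 0.0], [0.0, 0.002, -1.0]]
ft_force: [0.3, -0.3, -0.3]
grip_width: 0.0227
gripper_force: 30.2
```

```bash
python3 plan.py T4;  python3 - <<'E'
from rig import env
import cv2
p=env.get_image("scene"); cv2.imwrite("pics/s7.png",cv2.resize(p["color"][115:190,250:340],None,fx=8,fy=8,interpolation=cv2.INTER_CUBIC))
E
```

```text
T4 goal [0.5742 0.1765] dx,dy now (np.float64(0.0001), np.float64(-0.0004)) dx,dy after turn (np.float64(0.0001), np.float64(-0.0004)) rz 0.003 q6 goal 14 z 0.0725 t 27.9 q [ 6. 35. 79. -0. 66.  2.] w 0.0227 30.2
```

View pics/s7.png

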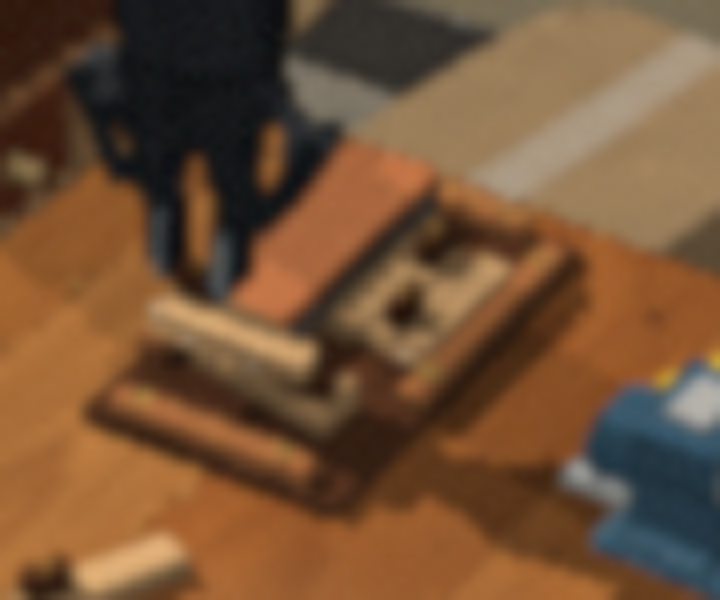

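The last wedge is held level above T3, at about (235,335), so I'll lower and release it.

{"method": "arm_command", "body": {"deltas": [{"rx":0,"ry":0,"rz":0.003,"dx":0.0005,"dy":-0.0005,"dz":0.015,"fingers":0.015},{"rx":0,"ry":0,"rz":0,"dx":0,"dy":0,"dz":0.01,"fingers":0.015},{"rx":0,"ry":0,"rz":0,"dx":0,"dy":0,"dz":0.007,"fingers":0.015},{"rx":0,"ry":0,"rz":0,"dx":0,"dy":0,"dz":0.005,"fingers":0.015},{"rx":0,"ry":0,"rz":0,"dx":0,"dy":0,"dz":0.003,"fingers":0.015},{"rx":0,"ry":0,"rz":0,"dx":0,"dy":0,"dz":0,"fingers":0.015}]}}

```text
time_s: 28.6
position: [0.5738, 0.1768, 0.0317]
tool_rot: [[-0.058, 0.998, 0.001], [0.998, 0.058, 0.0], [-0.0, 0.001, -1.0]]
ft_force: [0.2, -0.3, -0.2]
grip_width: 0.0228
gripper_force: 30.2
```

{"method": "arm_command", "body": {"deltas": [{"rx":0,"ry":0,"rz":0,"dx":0,"dy":0,"dz":0,"fingers":0.045},{"rx":0,"ry":0,"rz":0,"dx":0,"dy":0,"dz":0,"fingers":0.045},{"rx":0,"ry":0,"rz":0,"dx":0,"dy":0,"dz":0,"fingers":0.045},{"rx":0,"ry":0,"rz":0,"dx":0,"dy":0,"dz":-0.02,"fingers":0.045},{"rx":0,"ry":0,"rz":0,"dx":0,"dy":0,"dz":-0.04,"fingers":0.045},{"rx":0,"ry":0,"rz":0,"dx":0,"dy":0,"dz":-0.04,"fingers":0.045},{"rx":0,"ry":0,"rz":0,"dx":0.04,"dy":-0.02,"dz":-0.02,"fingers":0.045},{"rx":0,"ry":0,"rz":0,"dx":0.04,"dy":-0.02,"dz":0,"fingers":0.045},{"rx":0,"ry":0,"rz":0,"dx":0.04,"dy":-0.02,"dz":0,"fingers":0.045},{"rx":0,"ry":0,"rz":0,"dx":0.04,"dy":-0.02,"dz":0,"fingers":0.045},{"rx":0,"ry":0,"rz":0,"dx":0.04,"dy":-0.02,"dz":0,"fingers":0.045},{"rx":0,"ry":0,"rz":0,"dx":0.04,"dy":-0.02,"dz":0,"fingers":0.045}]}}

```text
time_s: 29.8
position: [0.4387, 0.4109, 0.1514]
tool_rot: [[-0.058, 0.998, 0.0], [0.998, 0.058, 0.0], [0.0, 0.0, -1.0]]
ft_force: [1.3, -0.4, 0.2]
grip_width: 0.0448
gripper_force: 0.0
```

{"method": "arm_command", "body": {"deltas": [{"rx":0,"ry":0,"rz":0,"dx":0.04,"dy":-0.03,"dz":0,"fingers":0.045},{"rx":0,"ry":0,"rz":0,"dx":0,"dy":-0.04,"dz":0,"fingers":0.045},{"rx":0,"ry":0,"rz":0,"dx":0,"dy":0,"dz":0,"fingers":0.045},{"rx":0,"ry":0,"rz":0,"dx":0,"dy":0,"dz":0,"fingers":0.045}]}}

```text
time_s: 30.2
position: [0.3673, 0.4456, 0.1516]
tool_rot: [[-0.059, 0.998, 0.001], [0.998, 0.059, 0.0], [0.0, 0.001, -1.0]]
ft_force: [0.7, -0.5, -0.3]
grip_width: 0.045
gripper_force: 0.0
```

```bash
python3 chk.py c5 T1 T2 T3 T4; python3 - <<'E'
from rig import env
import cv2
p=env.get_image("scene"); cv2.imwrite("pics/s8.png",cv2.resize(p["color"][115:190,250:340],None,fx=8,fy=8,interpolation=cv2.INTER_CUBIC))
E
```

```text
stand [0.5522 0.0931 0.0594] -67
T1 in stand mm -17.0 -24.7 dyaw -0.007 want (-16, -27) -37
T2 in stand mm -39.8 -25.7 dyaw -0.004 want (-38, -27) -52
T3 in stand mm -1.7 67.5 dyaw -0.012 want (0, 66) -65
T4 in stand mm -0.5 89.0 dyaw 0.004 want (0, 88) -47
```

View pics/c5.png

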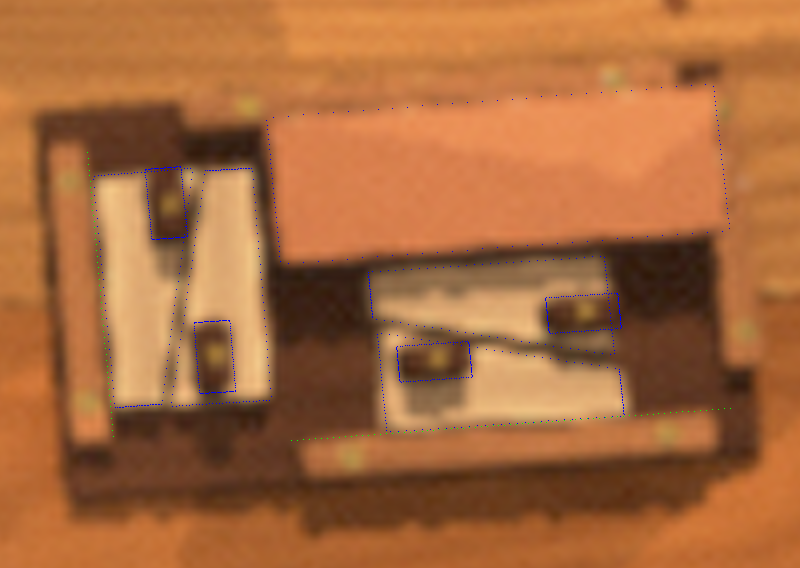

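View pics/s8.png

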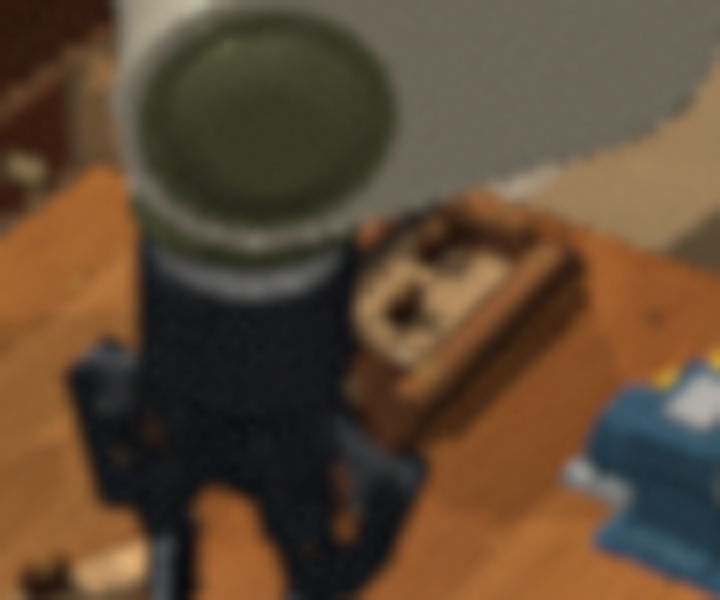

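Both pairs are in their gaps and the slits between the slopes show. Fitted positions are within about 2 mm of target across the gaps, with yaw error under 0.015 rad. The stone hasn't moved, and the arm is up and clear, so I'm handing in.

```bash
python3 -c "
from rig import env
print(env.close_job())"
```

```text
the job is handed in; nothing more can be done
None
```

The job is handed in, with no verdict returned: both wedge pairs sit head to tail in their gaps, within about 2 mm across and 3 mm along of the midway places; the stone still reads as seated and the strips were never touched.

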